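Load a cassette magazine into the sloped infeed chute and push it home

TASK

Lay the grey cassette magazine lengthwise in the open upper part of the sloped chute, then push it down the chute, in under the hood, until it rests against the sprung escapement stop with the stop pressed in a few millimetres (about 5 mm; at least 2 mm and at no time more than 10 mm), and leave it there. Leave the beaker, the staining jar and the stack of moulds where they stand.

Things in the scene. Friction and masses are not known exactly. Their poses are not given: they have to be found in the camera images.
- magazine: Cassette magazine: grey plastic block 100 mm long (own x), 46 mm wide (y), 42 mm high (z), both ends alike, 0.55 to 0.9 kg, row of white cassette edges in its top. Origin: centre of its underside. Starts flat on the bench, right of the chute; grip it across. In the chute it does not slide by itself: pushing takes 1 to 8 N; friction keeps it where it is left, even against the lightly pressed stop.
- channel: Channel of the fixed sloped chute. Origin: on its floor's upper surface, mid length and width, 78 mm above the bench. x points downhill along it (away from the robot, 16 degrees down), y across, z square to the floor. Floor from x = -155 to 155 mm. Rails 8 mm high at y = 27 to 35 mm on either side leave it 54 mm wide. Open above from x = -155 to -15 mm, under a hood from there on.
- hood_edge (a point): Middle of the hood's front lower edge, at channel x = -15, y = 0, z = 56 mm. Its roof, 73 mm wide, 3 mm thick, underside 56 mm above the floor, runs from here to x = 155 mm; the side cheeks below it (inner faces at y = +-32.5 mm) begin only at x = +20 mm. The magazine passes below it; its rear face ends 19 to 47 mm inside this edge, so the finger that pushes it there must be tilted well back.
- stop_zone (a point): Point on the channel floor at x = +114, y = 0. The sprung stop is a steel plate across the channel, 40 mm wide, from 7 to 37 mm above the floor, deep in the hood. Its untouched face stands anywhere from 10 mm uphill to 8 mm downhill of this point: it is set anew each time, and must be found by pushing the magazine against it.
- stop (a joint): How far the sprung stop is pressed in, in m: 0 untouched, grows downhill, end of its travel at 0.015. Its spring takes 1 N per mm. The magazine is home between 0.002 and 0.010; beyond 0.010 the escapement would trip and the run is failed.
- beaker: Bystander: small plastic beaker, 52 mm across, 65 mm high, far right. Origin: centre of its underside.
- staining_jar: Bystander: lidded glass jar, 55 mm across, 114 mm high, far right. Origin: centre of its underside.
- mould_stack: Bystander: stack of small steel base moulds, 30 x 39 x 22 mm, at the right, beyond the magazine. Origin: centre of its underside.

How it is judged:
On the way:
1. the magazine lies in the chute, flat on the channel floor (x of magazine in the frame of channel between -0.15 and 0.02 m and y of magazine in the frame of channel between -0.008 and 0.008 m and z of magazine in the frame of channel below 0.006 m and angle between the z axis of magazine and the z axis of channel, either way round below 0.1 rad), for 0.2 s.
At the end, for the whole second after the job is handed in: The magazine lies still and flat in the channel (within 8 mm of its middle, less than 5 mm off the floor, tilted less than 0.08 rad to it), its centre 50 to 90 mm downhill of the channel's middle, holding the sprung stop pressed in by 2 to 10 mm (value of joint stop between 0.002 and 0.01 m and x of magazine in the frame of channel between 0.05 and 0.09 m and y of magazine in the frame of channel between -0.008 and 0.008 m and z of magazine in the frame of channel between -0.004 and 0.005 m and angle between the z axis of magazine and the z axis of channel, either way round below 0.08 rad and linear speed of magazine below 0.01 m/s); the robot touches nothing.
It fails at once if the stop is pressed in by more than 10 mm (value of joint stop above 0.01 m).
It fails at once if a bystander is moved by more than 20 mm (distance of any of beaker, staining_jar, mould_stack from where it was at the start of the episode above 0.02 m).
It also fails if it takes over 61 s, if anything falls off the work surface, if the arm or the gripper's body presses on something with over 40 N, if the wrist force passes 120 N, or if a joint passes its speed limit or range.

ROBOT

A 7-joint arm with a two-finger parallel gripper is mounted at the origin on a cart in front of the work surface, level with it; the furniture and walls round the work are solid. World frame = base frame: x ahead of the robot, y to its left, z up, the work surface at z = 0. Lengths are in m, angles in rad, forces in N, time in s.
With the tool pointing down it reaches from about 0.425 to 0.925 m from the base axis. Payload 6.8 kg.
Tool frame: the origin (TCP) lies between the finger pads; the fingertips stand 19 mm ahead of it and the grasp point (between the pads) is the TCP (manip.tip_reach is the distance from the TCP to the fingertips, in m); z points along the fingers, y is the line along which they close (so a half turn about z gives the same grasp; the last joint's range is limited). The gripper opens to 88 mm and grips with 3 to 60 N. Pads are 20 mm wide; open, the fingers measure 115 mm over their backs; the gripper's body (75 mm by 178 mm) begins 61 mm behind the grasp point.
Start: joints at [-1.45, 0.477, 0.022, 1.555, -0.011, 1.109, -0.083], TCP at [0.153, 0.657, 0.242] pointing down, gripper open.
Joint ranges: [-2.96, 2.96], [-0.34, 2.1], [-1.41, 1.46], [0.24, 2.44], [-1.37, 4.51], [0.17, 1.92], [-2.96, 2.96]. Speed limits (rad/s): [2.39, 2.39, 3.14, 3.14, 3.14, 3.14, 3.14].

INTERFACE

Orientations are given as a 3x3 rotation matrix whose columns are the frame's x, y, z axes.
In Python, from workcell import manip gives the robot as it stands.
- The arm moves only by the shell command python3 -m pendant 'ROWS'. ROWS is JSON, a list of rows, each an object of numbers: "tx", "ty", "tz": the shift along the world's x, y, z in mm; "twist": the turn about the world's z in rad; "fingers": the closure, from -1 (fully open) to 1 (shut), so that 0 is half open. A call has 1 to 8 rows; each row shifts and turns the commanded pose from where the row before left it; what a row does not reach is not made up. A row lasts 1/12 s, in which the tool goes at most 41.7 mm and 7.16 degrees, less where a joint would pass 70% of its speed; a pose out of reach is approached as far as the arm can. A call with a gripper value outside its range is refused whole. The fingers move at their own pace and stop on an object; the grip force is fixed at half the most. Time passes only in rows, so rows that do not move let the fingers close. It gives the time, the measured TCP pose, the force, the opening and the grip force at its end, in the units of the state.
- manip.get_obs(): the state, without advancing time (a new reading comes with each control period).
- manip.grab_frame(name): name is "scene" or "top"; returns the picture (400x640x3 uint8, red, green, blue); there is no depth.
- manip.camera_params(name): a dict with "fx", "fy", "cx", "cy" (pixels), "R" (3x3) and "t" (3): a world point X has camera coordinates R X + t. Camera axes: x right, y down, z forward; pixel columns grow to the right and rows downward; lengths in m; the calibration is good to about 2 mm. A picture is of the moment at which its call begins. camera_params takes no time and is no camera call.
- manip.sign_off(): hands the job in; it is judged then, once.
The state is a dict: "clock": time; "joints": joint angles; "joint_vel": joint speeds; "joint_torque": joint torques, N m; "tool_pos": TCP position; "orientation": TCP orientation; "contact_force": force on the tool from outside, world axes, zero at the start; "torque": the same for the moment, N m; "gripper_width": finger opening in m; "gripper_force": force on a finger pad.
Only numpy, scipy, OpenCV 4.12 (cv2) and the standard library are available. Lean on these libraries where they do the work, as an engineer would, in place of code of your own. Each camera call takes 0.05 s, during which the arm holds its last target. There are 200 camera calls.

## Working session

There is one attempt and no reset: what is moved stays moved. The work goes in short steps, Python scripts to look and compute and a shell command to move; the robot and the scene stay as the last step left them, time stands still between calls to the robot, and variables do not carry over. Pictures are saved under pics/ and viewed, at most 10 in all, crops included, and the job is handed in when it is done.

```bash
ls; mkdir -p pics
python3 - <<'E'
from workcell import manip
import cv2,numpy as np
for n in("scene","top"):
    cv2.imwrite(f"pics/{n}0.png",manip.grab_frame(n)[:,:,::-1]); print(n,manip.camera_params(n))
o=manip.get_obs();print(o)
E
```

```text
pics
scene {'fx': 494.26700823071604, 'fy': 494.26700823071604, 'cx': 315.32351043278294, 'cy': 200.72064609584214, 'R': array([[ 0.54727334, -0.83680105, -0.01599689],
       [-0.61914937, -0.39191917, -0.68048029],
       [ 0.56315713,  0.38231318, -0.73259175]]), 't': array([-0.45127018,  0.39401469,  0.82400182])}
top {'fx': 501.24004638949214, 'fy': 501.24004638949214, 'cx': 318.9357786075526, 'cy': 194.05184812742604, 'R': array([[-0.02744566, -0.99960182,  0.00655236],
       [-0.99545184,  0.02673233, -0.09143865],
       [ 0.09122708, -0.00903215, -0.99578915]]), 't': array([-0.11421627,  0.6245967 ,  1.08055392])}
{'clock': 0.1, 'joints': array([-1.45007274,  0.47770133,  0.02233895,  1.55630508, -0.01152275,
        1.10927667, -0.08309135]), 'joint_vel': array([ 1.46534683e-04, -1.23190207e-03,  3.70860763e-05, -3.36024529e-03,
       -1.16337036e-03, -3.06489673e-04,  2.72250839e-04]), 'joint_torque': array([ 3.82554164e-03, -5.84092927e+01,  1.53959256e+00, -2.73312825e+01,
       -5.42737870e-02,  1.30674604e-02,  4.60028593e-05]), 'tool_pos': array([0.15299956, 0.65693269, 0.24080969]), 'orientation': array([[-9.73938990e-01,  2.26809995e-01, -2.66120751e-04],
       [ 2.26810133e-01,  9.73937776e-01, -1.53990468e-03],
       [-9.00807181e-05, -1.56013209e-03, -9.99998779e-01]]), 'contact_force': array([-0.36567166,  0.72280207, -0.77648435]), 'torque': array([-0.01490197,  0.03444367, -0.08070671]), 'gripper_force': 0.0, 'gripper_width': 0.0874937391129687}
```

View pics/scene0.png

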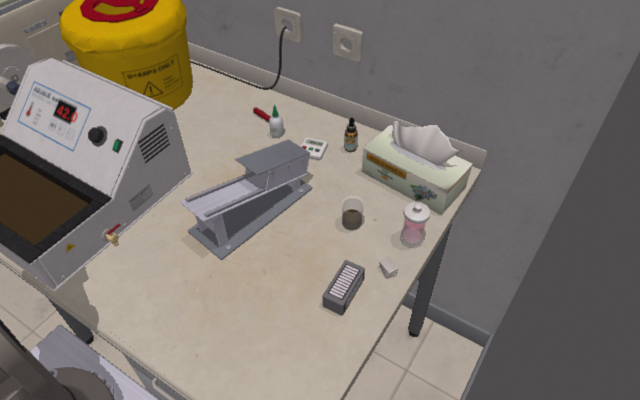

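View pics/top0.png

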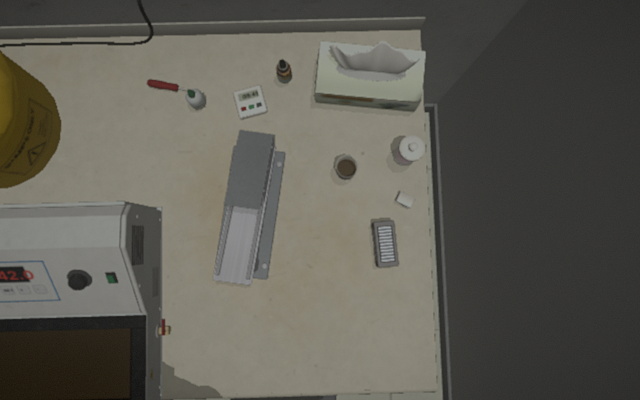

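The top view shows the magazine at about (385,243), and the chute from (235,280) up to the hood at (255,135). The hood edge is at about row 208. I'll enlarge both views to get closer readings.

Run:
```python
import cv2,numpy as np
a=cv2.imread("pics/top0.png")[120:300,200:420]
cv2.imwrite("pics/c1.png",cv2.resize(a,None,fx=3.3,fy=3.3,interpolation=2))
a=cv2.imread("pics/scene0.png")[130:330,170:410]
cv2.imwrite("pics/c2.png",cv2.resize(a,None,fx=3,fy=3,interpolation=2))
```

```text
(no output)
```

View pics/c1.png

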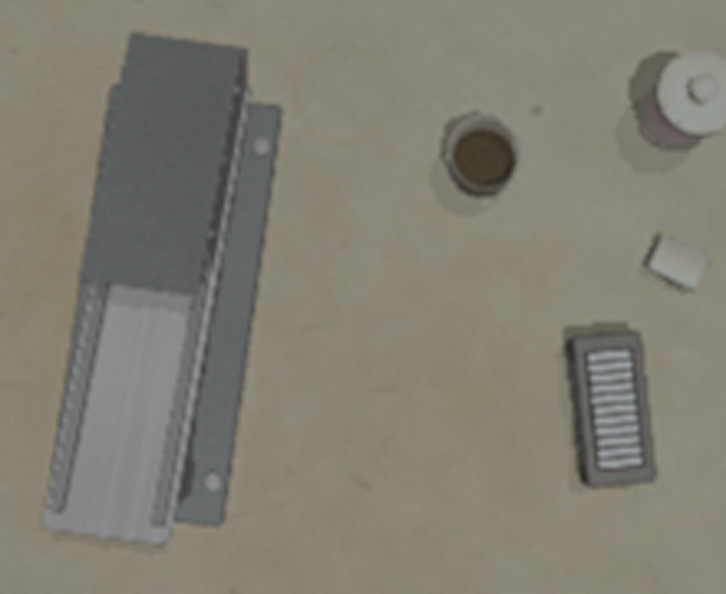

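View pics/c2.png

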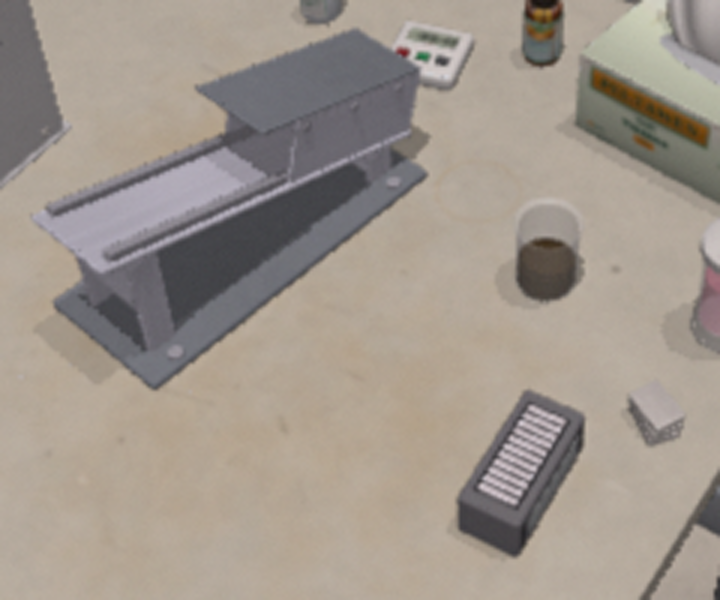

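The top crop shows the roof corners at (82,279), (197,294), (246,47) and (130,33), the floor's uphill corners at (45,527) and (168,543), and the magazine at its right. The scene crop shows the same features. I'll fit all of these points together.

```bash
cat > h.py <<'E'
from workcell import manip
import numpy as np
from scipy.optimize import least_squares
a=np.radians(16)
def chan(p):
    c,s=np.cos(p[2]),np.sin(p[2]); Z=np.array([[c,-s,0],[s,c,0],[0,0,1]])
    R=Z@np.array([[np.cos(a),0,np.sin(a)],[0,1,0],[-np.sin(a),0,np.cos(a)]])
    return R,np.array([p[0],p[1],.078])
def proj(n,X):
    k=manip.camera_params(n);x=(k["R"]@np.asarray(X).T).T+k["t"]
    return np.c_[k["fx"]*x[:,0]/x[:,2]+k["cx"],k["fy"]*x[:,1]/x[:,2]+k["cy"]]
E
python3 - <<'E'
from h import *
T=lambda P:np.array(P)/3.3+[200,120]; S=lambda P:np.array(P)/3+[170,130]
ht=T([(82,279),(197,294),(246,47),(130,33),(45,527),(168,543)])
hs=S([(197,89),(262,131),(419,69),(357,30),(35,217),(103,268)])
def f(p):
    R,t=chan(p); w=p[3]
    L=np.array([[-.015,.0365,.059],[-.015,-.0365,.059],[.155,-.0365,.059],[.155,.0365,.059],[-.155,w,0],[-.155,-w,0]])
    X=L@R.T+t
    return np.r_[(proj("top",X)-ht).ravel(),(proj("scene",X)-hs).ravel()]
r=least_squares(f,[.6,.1,0,.035]);print(r.x,np.round(r.fun.reshape(-1,2),1).tolist())
R,t=chan(r.x);print("floor up end",R@[-.155,0,0]+t,"edge",R@[-.015,0,.056]+t,"x-.08",R@[-.08,0,0]+t)
mt=T([(577,337),(640,332),(655,480),(590,486)]);ms=S([(528,392),(584,410),(520,527),(459,502)])
def g(p):
    c,s=np.cos(p[2]),np.sin(p[2]);L=np.array([[.05,.023],[.05,-.023],[-.05,-.023],[-.05,.023]])
    X=np.c_[L@np.array([[c,s],[-s,c]])+p[:2],np.full(4,.042)]
    return np.r_[(proj("top",X)-mt).ravel(),(proj("scene",X)-ms).ravel()]
m=least_squares(g,[.55,-.2,0]);print(m.x,np.round(m.fun.reshape(-1,2),1).tolist())
o=manip.get_obs()["tool_pos"]; print("delta mm",(m.x[:2]-o[:2])*1e3)
E
```

```text
[ 0.58803423  0.02235413 -0.16123864  0.03700837] [[-0.4, -0.2], [1.2, 0.2], [-0.1, -0.3], [0.8, -0.6], [0.8, -0.0], [0.3, 0.1], [-0.9, -1.1], [0.2, 0.3], [0.9, -0.9], [-0.6, -1.2], [-1.2, -0.3], [-1.1, 0.8]]
floor up end [0.44097126 0.04627401 0.12072379] edge [0.58903781 0.02219089 0.13596522] x-.08 [0.51213076 0.03469987 0.10005099]
[ 0.50768831 -0.27584325  0.07592586] [[-0.9, -0.1], [1.0, -0.8], [1.8, 0.4], [0.4, 0.8], [-1.0, -1.8], [0.8, 1.0], [-0.2, 0.3], [-1.2, -1.3]]
delta mm [ 354.68875541 -932.77593995]
```

```bash
python3 -m pendant --help | head -30; python3 -m pendant '[{"tz":40},{"tz":40},{"tz":40},{"tx":28,"ty":-30},{"tx":28,"ty":-30},{"tx":28,"ty":-30},{"tx":28,"ty":-30},{"tx":28,"ty":-30}]'
```

```text
invalid input: not JSON, or not a number
schema error: expected keys tx, ty, tz, twist, fingers
```

```bash
python3 -m pendant '[{"tx":0,"ty":0,"tz":40,"twist":0,"fingers":-1},{"tx":0,"ty":0,"tz":40,"twist":0,"fingers":-1},{"tx":0,"ty":0,"tz":40,"twist":0,"fingers":-1},{"tx":28,"ty":-30,"tz":0,"twist":0,"fingers":-1},{"tx":28,"ty":-30,"tz":0,"twist":0,"fingers":-1},{"tx":28,"ty":-30,"tz":0,"twist":0,"fingers":-1},{"tx":28,"ty":-30,"tz":0,"twist":0,"fingers":-1},{"tx":28,"ty":-30,"tz":0,"twist":0,"fingers":-1}]'
```

```text
clock: 0.77
tool_pos: [0.294, 0.5055, 0.3614]
orientation: [[-0.974, 0.227, -0.0], [0.227, 0.974, -0.0], [0.0, -0.001, -1.0]]
contact_force: [-0.2, 0.5, 1.2]
gripper_width: 0.0877
gripper_force: 0.0
```

```bash
python3 -m pendant '[{"tx":24,"ty":-30,"tz":0,"twist":0.04,"fingers":-1},{"tx":24,"ty":-30,"tz":0,"twist":0.04,"fingers":-1},{"tx":24,"ty":-30,"tz":0,"twist":0.04,"fingers":-1},{"tx":24,"ty":-30,"tz":0,"twist":0.04,"fingers":-1},{"tx":24,"ty":-30,"tz":0,"twist":0.04,"fingers":-1},{"tx":18,"ty":-36,"tz":0,"twist":0.04,"fingers":-1},{"tx":10,"ty":-40,"tz":0,"twist":0.04,"fingers":-1},{"tx":10,"ty":-40,"tz":0,"twist":0.025,"fingers":-1}]'
python3 -m pendant '[{"tx":10,"ty":-40,"tz":0,"twist":0,"fingers":-1},{"tx":10,"ty":-40,"tz":0,"twist":0,"fingers":-1},{"tx":10,"ty":-40,"tz":0,"twist":0,"fingers":-1},{"tx":10,"ty":-40,"tz":0,"twist":0,"fingers":-1},{"tx":5,"ty":-40,"tz":0,"twist":0,"fingers":-1},{"tx":0,"ty":-40,"tz":0,"twist":0,"fingers":-1},{"tx":0,"ty":-40,"tz":0,"twist":0,"fingers":-1},{"tx":0,"ty":-40,"tz":0,"twist":0,"fingers":-1}]'
```

```text
clock: 1.43
tool_pos: [0.4515, 0.2393, 0.3612]
orientation: [[-0.997, -0.078, -0.001], [-0.078, 0.997, -0.001], [0.001, -0.001, -1.0]]
contact_force: [0.8, -0.2, 0.2]
gripper_width: 0.0877
gripper_force: 0.0
clock: 2.1
tool_pos: [0.4954, -0.0805, 0.3615]
orientation: [[-0.997, -0.076, -0.0], [-0.076, 0.997, 0.0], [0.0, 0.0, -1.0]]
contact_force: [0.1, 0.5, -0.0]
gripper_width: 0.0879
gripper_force: 0.0
```

```bash
python3 -m pendant '[{"tx":0,"ty":0,"tz":41,"twist":0,"fingers":-1},{"tx":0,"ty":0,"tz":41,"twist":0,"fingers":-1},{"tx":0,"ty":0,"tz":41,"twist":0,"fingers":-1},{"tx":0,"ty":0,"tz":41,"twist":0,"fingers":-1},{"tx":0,"ty":0,"tz":41,"twist":0,"fingers":-1},{"tx":0,"ty":0,"tz":41,"twist":0,"fingers":-1},{"tx":0,"ty":0,"tz":41,"twist":0,"fingers":-1},{"tx":0,"ty":0,"tz":41,"twist":0,"fingers":-1}]'; python3 -c "
from h import *
print(manip.get_obs()['joints'])"
```

```text
clock: 2.77
tool_pos: [0.4958, -0.0802, 0.6739]
orientation: [[-0.997, -0.075, 0.014], [-0.075, 0.997, -0.0], [-0.014, -0.001, -1.0]]
contact_force: [1.1, -1.9, -0.8]
gripper_width: 0.0876
gripper_force: 0.0
[-0.59947945  0.08271219  0.73136197  1.15930292 -0.06027391  1.90631719
  1.75503092]
```

```bash
python3 -m pendant '[{"tx":0,"ty":0,"tz":41,"twist":0,"fingers":-1},{"tx":0,"ty":0,"tz":41,"twist":0,"fingers":-1},{"tx":0,"ty":0,"tz":41,"twist":0,"fingers":-1},{"tx":0,"ty":0,"tz":41,"twist":0,"fingers":-1}]'; python3 -c "
from h import *
print(manip.get_obs()['joints'])"; python3 -m pendant '[{"tx":0,"ty":0,"tz":-41,"twist":0,"fingers":-1},{"tx":0,"ty":0,"tz":-41,"twist":0,"fingers":-1},{"tx":0,"ty":0,"tz":-41,"twist":0,"fingers":-1},{"tx":0,"ty":0,"tz":-41,"twist":0,"fingers":-1}]'; python3 -c "
from h import *
print(manip.get_obs()['joints'])"
```

```text
clock: 3.1
tool_pos: [0.4926, -0.0787, 0.7314]
orientation: [[-0.989, -0.073, 0.128], [-0.076, 0.997, -0.017], [-0.126, -0.026, -0.992]]
contact_force: [0.7, 0.6, -0.6]
gripper_width: 0.0882
gripper_force: 0.0
[-1.14199823  0.05929871  1.31198779  1.08074271 -0.06593525  1.91528323
  1.78524274]
clock: 3.43
tool_pos: [0.491, -0.0782, 0.576]
orientation: [[-0.989, -0.075, 0.126], [-0.077, 0.997, -0.013], [-0.125, -0.022, -0.992]]
contact_force: [-0.2, 0.2, 0.5]
gripper_width: 0.088
gripper_force: 0.0
[-1.22920488 -0.2331882   1.02371541  1.51555165  0.23697001  1.62352445
  1.46859659]
```

```bash
python3 -m pendant '[{"tx":2,"ty":-28,"tz":-29,"twist":0,"fingers":-1},{"tx":2,"ty":-28,"tz":-29,"twist":0,"fingers":-1},{"tx":2,"ty":-28,"tz":-29,"twist":0,"fingers":-1},{"tx":2,"ty":-28,"tz":-29,"twist":0,"fingers":-1},{"tx":2,"ty":-28,"tz":-29,"twist":0,"fingers":-1},{"tx":3,"ty":-28,"tz":-29,"twist":0,"fingers":-1},{"tx":3,"ty":-28,"tz":-29,"twist":0,"fingers":-1},{"tx":0,"ty":0,"tz":0,"twist":0,"fingers":-1}]'; python3 -c "
from h import *
print(manip.get_obs()['joints'])"
```

```text
clock: 4.1
tool_pos: [0.4786, -0.262, 0.3799]
orientation: [[-0.988, -0.07, 0.14], [-0.074, 0.997, -0.026], [-0.138, -0.037, -0.99]]
contact_force: [-0.6, 0.9, -0.9]
gripper_width: 0.0874
gripper_force: 0.0
[-1.28288148 -0.33717759  1.45503162  1.82503204  0.3561002   1.22686041
  1.73323087]
```

```bash
python3 -m pendant '[{"tx":35,"ty":0,"tz":0,"twist":0,"fingers":-1},{"tx":35,"ty":0,"tz":0,"twist":0,"fingers":-1},{"tx":35,"ty":0,"tz":0,"twist":0,"fingers":-1},{"tx":35,"ty":0,"tz":0,"twist":0,"fingers":-1},{"tx":35,"ty":0,"tz":0,"twist":0,"fingers":-1},{"tx":35,"ty":0,"tz":0,"twist":0,"fingers":-1}]'; python3 -c "
from h import *
print(manip.get_obs()['joints'])"
```

```text
clock: 4.6
tool_pos: [0.561, -0.2021, 0.4255]
orientation: [[-0.967, -0.057, 0.25], [-0.078, 0.994, -0.075], [-0.244, -0.092, -0.965]]
contact_force: [-0.8, -0.4, 0.1]
gripper_width: 0.088
gripper_force: 0.0
[-1.47492681 -0.33663273  1.45443825  1.73933522  0.43528286  1.20430004
  1.54621313]
```

```bash
cat > kin.py <<'E'
import numpy as np, itertools
from scipy.spatial.transform import Rotation as Ro
from scipy.optimize import least_squares
D=[([-1.45007274,0.47770133,0.02233895,1.55630508,-0.01152275,1.10927667,-0.08309135],[0.153,.65693,.24081],[[-.9739389,.22681,-.000266],[.2268101,.9739378,-.00154],[-.00009,-.00156,-.999999]]),
([-0.59947945,0.08271219,0.73136197,1.15930292,-0.06027391,1.90631719,1.75503092],[0.4958,-0.0802,0.6739],[[-0.997,-0.075,0.014],[-0.075,0.997,0],[-0.014,-0.001,-1.0]]),
([-1.14199823,0.05929871,1.31198779,1.08074271,-0.06593525,1.91528323,1.78524274],[0.4926,-0.0787,0.7314],[[-0.989,-0.073,0.128],[-0.076,0.997,-0.017],[-0.126,-0.026,-0.992]]),
([-1.22920488,-0.2331882,1.02371541,1.51555165,0.23697001,1.62352445,1.46859659],[0.491,-0.0782,0.576],[[-0.989,-0.075,0.126],[-0.077,0.997,-0.013],[-0.125,-0.022,-0.992]]),
([-1.28288148,-0.33717759,1.45503162,1.82503204,0.3561002,1.22686041,1.73323087],[0.4786,-0.262,0.3799],[[-0.988,-0.07,0.14],[-0.074,0.997,-0.026],[-0.138,-0.037,-0.99]]),
([-1.47492681,-0.33663273,1.45443825,1.73933522,0.43528286,1.20430004,1.54621313],[0.561,-0.2021,0.4255],[[-0.967,-0.057,0.25],[-0.078,0.994,-0.075],[-0.244,-0.092,-0.965]])]
def fk(q,P,s):
    R=Ro.from_euler('z',P[0]);p=np.array([0,0,P[1]]);V=[(P[2],P[3]),(P[4],P[5]),(P[6],P[7])]
    for i in range(3):
        R=R*Ro.from_euler('z',s[2*i]*q[2*i])*Ro.from_euler('y',s[2*i+1]*q[2*i+1])
        p=p+R.apply([V[i][0],P[9+i],V[i][1]])
    R=R*Ro.from_euler('z',s[6]*q[6]+P[8])
    return p,R
def res(P,s):
    e=[]
    for q,x,M in D:
        p,R=fk(q,P,s); e+=list((p-x)*3)+list((R.as_matrix()-np.array(M)).ravel())
    return np.array(e)
def fit():
    best=None
    for c in itertools.product([1,-1],repeat=4):
        s=[c[0],1,c[1],1,c[2],1,c[3]]
        for y7 in(0,1.57,3.14,-1.57):
            r=least_squares(res,[0,.3,0,.4,0,.4,0,.2,y7,0,0,0],args=(s,),max_nfev=100)
            if best is None or r.cost<best[0]: best=(r.cost,r.x,s)
    return best
if __name__=="__main__":
    b=fit();print(b[0],b[2],np.round(b[1],4)); print(np.round(np.abs(res(b[1],b[2])).reshape(-1,12).max(1),4))
    np.savez("kin.npz",P=b[1],s=b[2])
E
python3 kin.py
```

```text
1.7411705568672701e-06 [-1, 1, -1, 1, -1, 1, -1] [-5.0000e-04  2.8700e-01 -1.0000e-04  5.4160e-01 -1.0000e-04  4.7260e-01
 -1.0000e-04  3.1640e-01  1.5702e+00 -3.0500e-02 -3.1400e-02 -1.0000e-04]
[0.0001 0.0002 0.0005 0.0005 0.0006 0.0005]
```

```bash
nproc
cat > fast.py <<'E'
from sim import *
P=np.array(P);S=np.array(S,float)
def rz(a):c,s=np.cos(a),np.sin(a);return np.array([[c,-s,0],[s,c,0],[0,0,1.]])
def ry(a):c,s=np.cos(a),np.sin(a);return np.array([[c,0,s],[0,1.,0],[-s,0,c]])
EX=np.array([0,0,1.]);EY=np.array([0,1.,0])
def fkj(q):
    R=rz(P[0]);p=np.array([0,0,P[1]]);ax=[];og=[]
    for i in range(3):
        ax.append(S[2*i]*R[:,2]);og.append(p);R=R@rz(S[2*i]*q[2*i])
        ax.append(R[:,1]);og.append(p);R=R@ry(q[2*i+1])
        p=p+R@np.array([P[2+2*i],P[9+i],P[3+2*i]])
    ax.append(S[6]*R[:,2]);og.append(p);R=R@rz(S[6]*q[6]+P[8])
    ax=np.array(ax);J=np.r_[np.cross(ax,p-np.array(og)).T,ax.T];return p,R,J
def rv(M):
    v=np.array([M[2,1]-M[1,2],M[0,2]-M[2,0],M[1,0]-M[0,1]])/2;s=np.linalg.norm(v)
    return v if s<1e-9 else v/s*np.arctan2(s,(np.trace(M)-1)/2)
W=.65;LAM=.003
def solve(A,b,lo,hi):   # small bounded lsq, active set by clamping
    free=np.ones(7,bool);x=np.zeros(7)
    for _ in range(7):
        Af=A[:,free];x[free]=np.linalg.solve(Af.T@Af+LAM**2*np.eye(free.sum()),Af.T@(b-A[:,~free]@x[~free]))
        bad=free&((x<lo-1e-9)|(x>hi+1e-9))
        if not bad.any():break
        v=np.where(bad,np.maximum(lo-x,x-hi),-1);i=v.argmax();x[i]=np.clip(x[i],lo[i],hi[i]);free[i]=False
    return x
def fstep(q,row,n=2):
    p,R,_=fkj(q);p=p+np.asarray(row[:3])/1e3;R=rz(row[3])@R
    lo=np.maximum(LO+.004,q-VM);hi=np.minimum(HI-.004,q+VM)
    for _ in range(n):
        a,b,J=fkj(q);A=J.copy();A[3:]*=W
        q=q+solve(A,np.r_[p-a,W*rv(R@b.T)],lo-q,hi-q)
    return q
def frun(q,rows):
    for r in rows:q=fstep(q,r)
    return q
def pose(xyz,yaw,phi): # tool x back, y left
    return np.array(xyz),rz(yaw)@ry(-phi)@np.diag([-1.,1,-1])
def ik(p,R,q0):
    f=lambda q:np.r_[(fkj(q)[0]-p)*3,rv(R@fkj(q)[1].T),1e-4*(q-q0)]
    return least_squares(f,np.clip(q0,LO+.01,HI-.01),bounds=(LO,HI))
MAG=(.508,-.276,.036);MY=.076;CY=-.161
from h import chan
CR,CT=chan([.58803,.02235,-.16124])
def tcp_push(fx,phi,gap=.003):
    t=phi+np.radians(16);fz=gap+.02*np.sin(t);d=np.array([np.sin(t),0,-np.cos(t)]);n=np.array([np.cos(t),0,np.sin(t)])
    return CR@(np.array([fx,0,fz])-.019*d-.01*n)+CT
PLACE=CR@np.array([-.085,0,.04])+CT
E
python3 - <<'E'
from fast import *
import time
for d,rows in((D[1],[(0,0,41,0)]*4),(D[4],[(35,0,0,0)]*6)):
    q=frun(np.array(d[0]),rows);show(q)
rng=np.random.default_rng(0)
for phi in(.35,.5,.66,.8):
  print("phi",phi)
  for nm,(p,y) in dict(A=(MAG,MY),Ahi=((.508,-.276,.2),MY),B=(PLACE,CY),Bhi=(PLACE+[0,0,.1],CY),C=(tcp_push(.03,phi),CY)).items():
    best=None;ok=[]
    for k in range(15):
        r=ik(*pose(p,y,phi),rng.uniform(LO,HI))
        if r.cost<1e-5: ok.append(r.x)
    print(nm,np.round(p,3),len(ok),[np.round(o,2).tolist() for o in sorted(ok,key=lambda o:-np.min(np.r_[o-LO,HI-o]))[:2]])
E
```

```text
4
[ 0.497 -0.084  0.736] z [ 0.139 -0.015 -0.99 ] y [-0.073  0.997 -0.026] q [-0.83  0.06  0.97  1.05 -0.05  1.92  1.76]
[ 0.554 -0.202  0.422] z [ 0.231 -0.069 -0.971] y [-0.061  0.995 -0.085] q [-1.47 -0.34  1.46  1.74  0.43  1.22  1.55]
phi 0.35
A [ 0.508 -0.276  0.036] 13 [[1.28, 0.78, -1.02, 2.09, 1.13, 0.5, 1.17], [1.38, 0.91, -1.19, 2.09, 1.27, 0.66, 1.09]]
Ahi [ 0.508 -0.276  0.2  ] 9 [[1.24, 0.38, -0.91, 2.0, 0.24, 0.59, 1.89], [1.32, 0.42, -1.01, 2.0, 0.34, 0.61, 1.81]]
B [0.518 0.034 0.14 ] 4 [[-0.38, 0.23, 0.12, 2.27, 0.35, 0.34, 0.83], [0.84, 0.65, -1.4, 2.2, 1.22, 0.9, 0.12]]
Bhi [0.518 0.034 0.24 ] 9 [[0.67, 0.18, -1.01, 2.11, 0.5, 0.67, 0.75], [0.57, 0.15, -0.9, 2.12, 0.46, 0.66, 0.78]]
C [0.605 0.02  0.098] 9 [[0.4, 0.53, -0.74, 2.06, 1.03, 0.56, 0.33], [0.2, 0.47, -0.49, 2.08, 0.86, 0.45, 0.46]]
phi 0.5
A [ 0.508 -0.276  0.036] 8 [[1.41, 0.86, -1.11, 2.17, 1.49, 0.42, 0.92], [-0.25, 0.95, 1.09, 2.27, 4.43, 1.06, -2.55]]
Ahi [ 0.508 -0.276  0.2  ] 11 [[1.39, 0.39, -1.01, 2.09, 0.17, 0.41, 2.0], [1.37, 0.38, -0.98, 2.09, 0.13, 0.4, 2.04]]
B [0.518 0.034 0.14 ] 7 [[0.1
[... 715 characters left out ...]
0.07, -1.0, 2.32, 1.14, 0.41, 0.06], [0.42, 0.05, -0.8, 2.33, 1.11, 0.39, 0.07]]
C [0.602 0.02  0.097] 10 [[0.55, 0.64, -1.0, 2.26, 1.89, 0.76, -0.46], [0.24, 0.49, -0.6, 2.28, 1.96, 0.54, -0.65]]
phi 0.8
A [ 0.508 -0.276  0.036] 6 [[1.63, 1.12, -1.23, 2.28, 2.27, 0.42, 0.43], [1.55, 0.99, -1.1, 2.28, 2.56, 0.33, 0.06]]
Ahi [ 0.508 -0.276  0.2  ] 10 [[-0.3, 0.6, 1.25, 2.34, 4.51, 1.1, -2.5], [1.77, 0.7, -1.41, 2.23, 1.21, 0.2, 1.17]]
B [0.518 0.034 0.14 ] 0 []
Bhi [0.518 0.034 0.24 ] 9 [[0.42, 0.06, -0.86, 2.42, 1.65, 0.45, -0.49], [0.36, 0.05, -0.8, 2.42, 1.65, 0.44, -0.49]]
C [0.602 0.02  0.096] 12 [[0.67, 0.85, -1.21, 2.33, 2.12, 1.08, -0.53], [0.64, 0.81, -1.16, 2.33, 2.13, 1.04, -0.57]]
```

```bash
cat > cem.py <<'E'
from fast import *
from multiprocessing import Pool
def yaw(R):return np.arctan2(-R[0,1],R[1,1])
def tr(R):return np.arctan2(-R[2,0],-R[2,2]),R[2,1]   # tilt, roll
def goto(q,p,y,n=30,log=None):
    for _ in range(n):
        a,R,_=fkj(q);d=(np.array(p)-a)*1e3;k=min(1,38/max(np.linalg.norm(d),1e-6));dy=(y-yaw(R))
        if np.linalg.norm(d)<1 and abs(dy)<.01:break
        row=[*(d*k),np.clip(dy,-.1,.1)];q=fstep(q,row)
        if log is not None:log.append(q)
    return q
def dev(q,p,y):
    a,R,_=fkj(q);return np.linalg.norm(a-p)*1e3+60*abs(yaw(R)-y)
def segs(q,x,n=4):
    c=0
    for s in x.reshape(-1,4):
        s=np.r_[np.clip(s[:3],-40,40),np.clip(s[3],-.11,.11)]
        for _ in range(n):
            q=fstep(q,s);p=fkj(q)[0];c+=1e3*max(0,.27-p[2])+1e3*max(0,p[2]-.8)+300*max(0,-.42-p[1])+300*max(0,p[1]-.25)+300*max(0,.35-p[0])+300*max(0,p[0]-.8)
    return q,c
def cem(cost,dim,iters,N,seed=0,sd0=None,mu=None):
    rng=np.random.default_rng(seed);mu=np.zeros(dim) if mu is None else mu;sd=np.tile([20,20,20,.04],dim//4) if sd0 is None else sd0;best=(1e9,None)
    with Pool(4) as pl:
        for i in range(iters):
            X=mu+sd*rng.standard_normal((N,dim));X[0]=mu;C=np.array(pl.map(cost,X,chunksize=8));o=C.argsort()[:N//8]
            if C[o[0]]<best[0]:best=(C[o[0]],X[o[0]])
            mu=X[o].mean(0);sd=.9*X[o].std(0)+.1*sd
            if i%10==9:print(i,round(best[0],2),flush=True)
    return best
E
cat > s1.py <<'E'
from cem import *
Q0=np.array([-1.47492681,-0.33663273,1.45443825,1.73933522,0.43528286,1.20430004,1.54621313])
def tail(q,log=None):
    c=0
    for p,y,w in((np.array([.508,-.276,.18]),MY,1),(np.array(MAG),MY,3),(np.array([.508,-.276,.25]),MY,1),(PLACE+[0,0,.1],CY,1),(PLACE,CY,3),(PLACE+[0,0,.1],CY,1)):
        q=goto(q,p,y,25);c+=w*dev(q,p,y);t,r=tr(fkj(q)[1]);c+=w*(150*abs(r)+60*max(0,abs(t-.1)-.25))
        c+=20*max(0,.1-np.min(np.r_[q-LO,HI-q]))
        if log is not None:log.append((q,t,r))
    return q,c
def cost(x):
    q,c=segs(Q0,x);return c+tail(q)[1]
if __name__=="__main__":
    b=cem(cost,20,30,96)
    print(b[0]);print(np.round(b[1].reshape(-1,4),2));np.save("s1.npy",b[1])
    x=np.round(b[1].reshape(-1,4),2).ravel();q=Q0
    for s in x.reshape(-1,4):q,_=segs(q,s);show(q)
    L=[];tail(q,L)
    for a,t,r in L:show(a)
E
time OMP_NUM_THREADS=1 timeout 550 python3 s1.py
```

```text
9 7.08
19 6.12
29 6.0
5.997967930316228
[[-6.114e+01  5.144e+01  2.373e+01 -5.000e-02]
 [ 5.811e+01 -2.580e+00  3.697e+01  0.000e+00]
 [ 1.660e+01 -1.081e+01 -1.225e+01 -2.000e-02]
 [-1.410e+00 -8.440e+00  1.880e+01  4.000e-02]
 [ 3.477e+01  7.150e+00 -1.772e+01  1.100e-01]]
[ 0.455 -0.003  0.533] z [ 0.191 -0.067 -0.979] y [ 0.127  0.991 -0.043] q [-1.21 -0.34  0.72  1.71  0.37  1.54  0.96]
[ 0.585 -0.02   0.673] z [ 0.217 -0.027 -0.976] y [ 0.118  0.993 -0.001] q [-1.    0.18  1.17  1.16 -0.17  1.69  1.56]
[ 0.651 -0.063  0.624] z [ 0.214 -0.044 -0.976] y [ 0.197  0.98  -0.001] q [-0.75  0.35  1.14  1.13 -0.34  1.62  1.65]
[ 0.645 -0.097  0.699] z [ 0.218 -0.009 -0.976] y [ 0.038  0.999 -0.001] q [-0.52  0.38  1.06  0.89 -0.44  1.82  1.85]
[ 0.784 -0.068  0.629] z [ 0.201  0.085 -0.976] y [-0.391  0.92  -0.001] q [-0.23  0.64  0.85  0.61 -0.66  1.84  2.19]
[ 0.508 -0.276  0.18 ] z [ 0.216  0.017 -0.976] y [-0.076  0.997  0.   ] q [-0.08  0.36  0.65  2.02 -0.53  0.71  2.56]
[ 0.508 -0.276  0.036] z [ 0.216  0.017 -0.976] y [-0.076  0.997  0.   ] q [ 0.14  0.58  0.4   2.09 -0.82  0.45  2.84]
[ 0.508 -0.276  0.25 ] z [ 0.216  0.017 -0.976] y [-0.076  0.997  0.   ] q [-0.17  0.27  0.75  1.96 -0.42  0.85  2.45]
[0.518 0.034 0.24 ] z [ 0.216 -0.027 -0.976] y [0.16  0.987 0.008] q [-1.02  0.13  0.88  2.12 -0.06  0.73  1.29]
[0.518 0.034 0.14 ] z [ 0.216 -0.027 -0.976] y [0.16  0.987 0.008] q [-0.84  0.33  0.73  2.21 -0.33  0.49  1.53]
[0.518 0.034 0.24 ] z [ 0.216 -0.027 -0.976] y [0.16  0.987 0.008] q [-1.06  0.14  0.92  2.12 -0.08  0.73  1.31]
real	0m19.595s
user	1m10.529s
sys	0m0.176s
```

```bash
python3 - <<'E'
from s1 import *
q=Q0
for r,n in(((-18,33,18,-.033),6),((27,-2,25,0),6),((17,-11,-12,-.02),4),((0,-8,19,.04),4),((35,7,-18,.11),4)):
    q=frun(q,[r]*n);show(q)
L=[];tail(q,L)
for a in L:show(a[0])
E
python3 -m pendant '[{"tx":-18,"ty":33,"tz":18,"twist":-0.033,"fingers":-1},{"tx":-18,"ty":33,"tz":18,"twist":-0.033,"fingers":-1},{"tx":-18,"ty":33,"tz":18,"twist":-0.033,"fingers":-1},{"tx":-18,"ty":33,"tz":18,"twist":-0.033,"fingers":-1},{"tx":-18,"ty":33,"tz":18,"twist":-0.033,"fingers":-1},{"tx":-18,"ty":33,"tz":18,"twist":-0.033,"fingers":-1}]'; python3 -c "
from sim import *
from workcell import manip
show(manip.get_obs()['joints'])"
```

```text
[ 0.453 -0.004  0.533] z [ 0.23  -0.123 -0.965] y [ 0.14   0.986 -0.092] q [-1.1  -0.31  0.61  1.74  0.4   1.51  0.95]
[ 0.615 -0.016  0.683] z [ 0.231 -0.122 -0.965] y [ 0.14   0.986 -0.092] q [-0.9   0.25  1.07  1.07 -0.13  1.7   1.54]
[ 0.683 -0.06   0.635] z [ 0.22  -0.141 -0.965] y [ 0.219  0.972 -0.092] q [-0.68  0.4   1.04  1.03 -0.27  1.63  1.59]
[ 0.683 -0.092  0.711] z [ 0.24  -0.104 -0.965] y [ 0.061  0.994 -0.092] q [-0.45  0.44  0.97  0.77 -0.38  1.81  1.8 ]
[ 0.823 -0.064  0.639] z [ 0.261  0.008 -0.965] y [-0.368  0.925 -0.092] q [-0.19  0.69  0.77  0.47 -0.59  1.81  2.12]
[ 0.508 -0.276  0.18 ] z [ 0.256 -0.042 -0.966] y [-0.076  0.995 -0.064] q [ 0.1   0.29  0.39  2.06 -0.34  0.58  2.38]
[ 0.508 -0.276  0.036] z [ 0.256 -0.042 -0.966] y [-0.076  0.995 -0.064] q [ 0.3   0.53  0.16  2.13 -0.57  0.28  2.62]
[ 0.508 -0.276  0.25 ] z [ 0.256 -0.042 -0.966] y [-0.076  0.995 -0.064] q [ 0.01  0.2   0.49  1.99 -0.26  0.74  2.3 ]
[0.518 0.034 0.24 ] z [ 0.245 -0.085 -0.966] y [ 0.16   0.986 -0.046] q [-0.79  0.1   0.56  2.12  0.13  0.71  1.09]
[0.518 0.034 0.14 ] z [ 0.245 -0.085 -0.966] y [ 0.16   0.986 -0.046] q [-0.72  0.29  0.52  2.22 -0.    0.45  1.18]
[0.518 0.034 0.24 ] z [ 0.244 -0.085 -0.966] y [ 0.16   0.986 -0.046] q [-0.82  0.1   0.59  2.12  0.13  0.71  1.09]
clock: 5.1
tool_pos: [0.4538, -0.0088, 0.5318]
orientation: [[-0.963, 0.137, 0.23], [0.111, 0.986, -0.122], [-0.244, -0.092, -0.965]]
contact_force: [1.9, 0.3, 0.9]
gripper_width: 0.0879
gripper_force: 0.0
[ 0.454 -0.009  0.532] z [ 0.23  -0.122 -0.965] y [ 0.137  0.986 -0.092] q [-1.01 -0.29  0.57  1.74  0.37  1.49  0.99]
```

```bash
python3 - <<'E'
s=open('cem.py').read()
s=s.replace("        for _ in range(n):\n            q=fstep(q,s);","        s[:3]*=min(1,40/max(1,np.linalg.norm(s[:3])));s=np.r_[np.round(s[:3]),np.round(s[3],2)]\n        for _ in range(n):\n            q=fstep(q,s);")
open('cem.py','w').write(s)
s=open('s1.py').read()
import re
s=re.sub(r"Q0=.*","from workcell import manip\nQ0=np.array(manip.get_obs()['joints'])",s).replace("cem(cost,20,30,96)","cem(cost,20,45,128,sd0=np.tile([30,30,30,.05],5))")
open('s1.py','w').write(s)
E
OMP_NUM_THREADS=1 timeout 550 python3 s1.py
```

```text
9 8.69
19 3.88
29 1.54
39 0.79
0.7920519059729989
[[ -0.77  22.05   5.8   -0.11]
 [ -6.19  -2.41   6.25  -0.12]
 [-26.09  45.21  19.08  -0.05]
 [ 25.21 -41.27  39.07  -0.1 ]
 [ 31.66 -15.   -24.28  -0.08]]
[0.45  0.079 0.556] z [ 0.157 -0.208 -0.965] y [ 0.544  0.834 -0.092] q [-0.99 -0.14  0.42  1.61  0.32  1.63  0.46]
[0.426 0.071 0.58 ] z [ 0.053 -0.255 -0.965] y [ 0.847  0.523 -0.092] q [-0.95 -0.1   0.4   1.54  0.3   1.78  0.06]
[0.355 0.188 0.611] z [ 0.019 -0.24  -0.971] y [ 0.934  0.35  -0.068] q [-0.72 -0.05 -0.06  1.43  0.19  1.92 -0.37]
[0.426 0.072 0.639] z [-0.006 -0.204 -0.979] y [ 1.    -0.026 -0.001] q [-0.17 -0.01 -0.28  1.32  0.19  1.92 -0.41]
[0.546 0.016 0.547] z [-0.07  -0.192 -0.979] y [ 0.941 -0.339 -0.001] q [-0.09  0.19 -0.19  1.3   0.21  1.77 -0.6 ]
[ 0.508 -0.276  0.18 ] z [ 0.203  0.015 -0.979] y [-0.076  0.997 -0.001] q [ 0.75  0.34 -0.37  1.96  0.04  0.68  2.03]
[ 0.508 -0.276  0.036] z [ 0.203  0.015 -0.979] y [-0.076  0.997 -0.001] q [ 0.68  0.56 -0.3   2.05  0.14  0.38  1.96]
[ 0.508 -0.276  0.25 ] z [ 0.203  0.015 -0.979] y [-0.076  0.997 -0.001] q [ 0.78  0.26 -0.4   1.89  0.01  0.83  2.05]
[0.518 0.034 0.24 ] z [ 0.202 -0.033 -0.979] y [0.16  0.987 0.   ] q [ 0.17  0.15 -0.44  2.04  0.21  0.78  1.01]
[0.518 0.034 0.14 ] z [ 0.202 -0.033 -0.979] y [0.16  0.987 0.   ] q [ 0.11  0.3  -0.39  2.14  0.37  0.57  0.85]
[0.518 0.034 0.24 ] z [ 0.202 -0.033 -0.979] y [0.16  0.987 0.   ] q [ 0.18  0.16 -0.45  2.04  0.22  0.78  1.01]
```

```bash
python3 -m pendant '[{"tx":-1,"ty":22,"tz":6,"twist":-0.11,"fingers":-1},{"tx":-1,"ty":22,"tz":6,"twist":-0.11,"fingers":-1},{"tx":-1,"ty":22,"tz":6,"twist":-0.11,"fingers":-1},{"tx":-1,"ty":22,"tz":6,"twist":-0.11,"fingers":-1},{"tx":-6,"ty":-2,"tz":6,"twist":-0.11,"fingers":-1},{"tx":-6,"ty":-2,"tz":6,"twist":-0.11,"fingers":-1},{"tx":-6,"ty":-2,"tz":6,"twist":-0.11,"fingers":-1},{"tx":-6,"ty":-2,"tz":6,"twist":-0.11,"fingers":-1}]'
python3 -m pendant '[{"tx":-20,"ty":31,"tz":15,"twist":-0.05,"fingers":-1},{"tx":-20,"ty":31,"tz":15,"twist":-0.05,"fingers":-1},{"tx":-20,"ty":31,"tz":15,"twist":-0.05,"fingers":-1},{"tx":-20,"ty":31,"tz":15,"twist":-0.05,"fingers":-1},{"tx":16,"ty":-26,"tz":25,"twist":-0.1,"fingers":-1},{"tx":16,"ty":-26,"tz":25,"twist":-0.1,"fingers":-1},{"tx":16,"ty":-26,"tz":25,"twist":-0.1,"fingers":-1},{"tx":16,"ty":-26,"tz":25,"twist":-0.1,"fingers":-1}]'
python3 -c "
from s1 import *
show(Q0);L=[];tail(Q0,L)
for a in L:show(a[0])"
```

```text
clock: 5.77
tool_pos: [0.4268, 0.0706, 0.5791]
orientation: [[-0.527, 0.848, 0.052], [0.814, 0.521, -0.255], [-0.244, -0.092, -0.965]]
contact_force: [-0.1, 0.5, -0.1]
gripper_width: 0.0878
gripper_force: 0.0
clock: 6.43
tool_pos: [0.3873, 0.1214, 0.6267]
orientation: [[-0.366, 0.93, 0.037], [0.892, 0.361, -0.273], [-0.267, -0.067, -0.961]]
contact_force: [-0.3, 0.1, 0.1]
gripper_width: 0.0877
gripper_force: 0.0
[0.387 0.122 0.627] z [ 0.037 -0.273 -0.961] y [ 0.93   0.362 -0.067] q [-0.16 -0.04 -0.46  1.39  0.24  1.91 -0.17]
[ 0.508 -0.276  0.18 ] z [ 0.273 -0.06  -0.96 ] y [-0.076  0.994 -0.083] q [ 0.11  0.28  0.37  2.07 -0.32  0.55  2.37]
[ 0.508 -0.276  0.036] z [ 0.273 -0.06  -0.96 ] y [-0.076  0.994 -0.083] q [ 0.32  0.52  0.13  2.14 -0.55  0.23  2.6 ]
[ 0.508 -0.276  0.25 ] z [ 0.273 -0.06  -0.96 ] y [-0.076  0.994 -0.083] q [ 0.01  0.19  0.47  2.01 -0.24  0.7   2.28]
[0.518 0.034 0.24 ] z [ 0.258 -0.101 -0.961] y [ 0.16   0.985 -0.061] q [-0.8   0.1   0.56  2.13  0.17  0.7   1.04]
[0.518 0.034 0.14 ] z [ 0.258 -0.101 -0.961] y [ 0.16   0.985 -0.061] q [-0.73  0.28  0.52  2.23  0.06  0.44  1.12]
[0.518 0.034 0.24 ] z [ 0.258 -0.101 -0.961] y [ 0.16   0.985 -0.061] q [-0.83  0.1   0.58  2.13  0.17  0.7   1.05]
```

```bash
sed -i 's/cem(cost,20,45,128,sd0=np.tile(\[30,30,30,.05\],5))/cem(cost,16,45,128,sd0=np.tile([30,30,30,.05],4))/' s1.py; sed -i 's/print(np.round(b\[1\].reshape(-1,4),2));//' s1.py
cat >> s1.py <<'E'
    for s in b[1].reshape(-1,4):
        s=np.r_[np.clip(s[:3],-40,40),np.clip(s[3],-.11,.11)];s[:3]*=min(1,40/max(1,np.linalg.norm(s[:3])));print(np.round(s[:3]),np.round(s[3],2))
E
OMP_NUM_THREADS=1 timeout 550 python3 s1.py
```

```text
9 0.42
19 0.09
29 0.06
39 0.06
0.06050132804956444
[0.441 0.135 0.66 ] z [ 0.04  -0.147 -0.988] y [ 0.965  0.264 -0.   ] q [-0.72  0.01  0.18  1.25  0.15  1.92 -0.21]
[0.529 0.095 0.532] z [-0.002 -0.152 -0.988] y [ 1.    -0.013 -0.   ] q [-0.62  0.13  0.28  1.41  0.11  1.66 -0.35]
[0.557 0.095 0.48 ] z [-0.002 -0.152 -0.988] y [ 1.    -0.013 -0.   ] q [-0.59  0.18  0.28  1.46  0.09  1.56 -0.33]
[0.657 0.167 0.376] z [ 0.034 -0.148 -0.988] y [ 0.974  0.225 -0.   ] q [-0.57  0.41  0.24  1.38  0.06  1.38 -0.14]
[ 0.508 -0.276  0.18 ] z [ 0.152  0.012 -0.988] y [-0.076  0.997 -0.   ] q [ 0.5   0.33 -0.08  1.94 -0.07  0.73  2.12]
[ 0.508 -0.276  0.036] z [ 0.152  0.012 -0.988] y [-0.076  0.997 -0.   ] q [ 0.5   0.55 -0.09  2.03 -0.07  0.43  2.13]
[ 0.508 -0.276  0.25 ] z [ 0.152  0.012 -0.988] y [-0.076  0.997 -0.   ] q [ 0.49  0.25 -0.07  1.87 -0.07  0.88  2.11]
[0.518 0.034 0.24 ] z [ 0.15  -0.024 -0.988] y [ 0.16   0.987 -0.   ] q [-0.1   0.16 -0.13  2.02  0.11  0.83  1.11]
[0.518 0.034 0.14 ] z [ 0.15  -0.024 -0.988] y [ 0.16   0.987 -0.   ] q [-0.12  0.29 -0.12  2.12  0.16  0.6   1.05]
[0.518 0.034 0.24 ] z [ 0.15  -0.024 -0.988] y [ 0.16   0.987 -0.   ] q [-0.1   0.16 -0.14  2.02  0.11  0.83  1.11]
[ 9. 30. 24.] -0.03
[ 22. -10. -32.] -0.07
[  7.   0. -13.] -0.0
[ 25.  18. -26.] 0.06
```

```bash
python3 -m pendant '[{"tx":9,"ty":30,"tz":24,"twist":-0.03,"fingers":-1},{"tx":9,"ty":30,"tz":24,"twist":-0.03,"fingers":-1},{"tx":9,"ty":30,"tz":24,"twist":-0.03,"fingers":-1},{"tx":9,"ty":30,"tz":24,"twist":-0.03,"fingers":-1}]'
python3 -c "
from s1 import *
show(Q0);L=[];tail(Q0,L)
for a in L:show(a[0])
q=frun(Q0,[(22,-10,-32,-.07)]*4)
L=[];tail(q,L)
for a in L:show(a[0])"
```

```text
clock: 6.77
tool_pos: [0.4078, 0.16, 0.6339]
orientation: [[-0.316, 0.947, 0.056], [0.914, 0.319, -0.25], [-0.255, -0.027, -0.967]]
contact_force: [0.2, -0.1, -0.3]
gripper_width: 0.0881
gripper_force: 0.0
[0.408 0.16  0.634] z [ 0.056 -0.25  -0.967] y [ 0.947  0.319 -0.027] q [-0.48  0.   -0.2   1.33  0.25  1.92 -0.29]
[ 0.508 -0.276  0.18 ] z [ 0.268 -0.038 -0.963] y [-0.076  0.995 -0.06 ] q [-0.22  0.36  0.81  2.08 -0.63  0.64  2.66]
[ 0.508 -0.276  0.036] z [ 0.268 -0.038 -0.963] y [-0.076  0.995 -0.06 ] q [ 0.14  0.55  0.37  2.14 -0.93  0.33  2.96]
[ 0.508 -0.276  0.25 ] z [ 0.268 -0.038 -0.963] y [-0.076  0.995 -0.06 ] q [-0.29  0.24  0.86  2.01 -0.43  0.75  2.47]
[0.518 0.034 0.24 ] z [ 0.255 -0.087 -0.963] y [ 0.16   0.986 -0.047] q [-1.31  0.17  1.17  2.15 -0.05  0.68  1.28]
[0.518 0.034 0.14 ] z [ 0.255 -0.087 -0.963] y [ 0.16   0.986 -0.047] q [-1.01  0.36  0.88  2.24 -0.34  0.45  1.51]
[0.518 0.034 0.24 ] z [ 0.255 -0.087 -0.963] y [ 0.16   0.986 -0.047] q [-1.33  0.18  1.2   2.15 -0.07  0.68  1.31]
[ 0.508 -0.276  0.18 ] z [ 0.257 -0.012 -0.966] y [-0.071  0.997 -0.031] q [ 0.72  0.31 -0.32  2.01  0.    0.6   2.07]
[ 0.508 -0.276  0.036] z [ 0.257 -0.01  -0.966] y [-0.076  0.997 -0.031] q [ 0.65  0.54 -0.25  2.09  0.09  0.28  2.02]
[ 0.508 -0.276  0.25 ] z [ 0.257 -0.01  -0.966] y [-0.076  0.997 -0.031] q [ 0.75  0.22 -0.35  1.94 -0.03  0.75  2.09]
[0.518 0.034 0.24 ] z [ 0.252 -0.062 -0.966] y [ 0.16   0.987 -0.022] q [ 0.08  0.13 -0.36  2.08  0.26  0.73  0.95]
[0.518 0.034 0.14 ] z [ 0.252 -0.062 -0.966] y [ 0.16   0.987 -0.022] q [ 0.01  0.27 -0.31  2.18  0.45  0.51  0.76]
[0.518 0.034 0.24 ] z [ 0.252 -0.062 -0.966] y [ 0.16   0.987 -0.022] q [ 0.09  0.13 -0.38  2.08  0.27  0.73  0.95]
```

```bash
python3 -m pendant '[{"tx":22,"ty":-10,"tz":-32,"twist":-0.07,"fingers":-1},{"tx":22,"ty":-10,"tz":-32,"twist":-0.07,"fingers":-1},{"tx":22,"ty":-10,"tz":-32,"twist":-0.07,"fingers":-1},{"tx":22,"ty":-10,"tz":-32,"twist":-0.07,"fingers":-1}]'
python3 -m pendant '[{"tx":1,"ty":-25,"tz":-20,"twist":0.1,"fingers":-1},{"tx":1,"ty":-25,"tz":-20,"twist":0.1,"fingers":-1},{"tx":1,"ty":-25,"tz":-20,"twist":0.1,"fingers":-1},{"tx":1,"ty":-25,"tz":-20,"twist":0.1,"fingers":-1},{"tx":1,"ty":-25,"tz":-20,"twist":0.1,"fingers":-1},{"tx":1,"ty":-25,"tz":-20,"twist":0.1,"fingers":-1},{"tx":1,"ty":-25,"tz":-20,"twist":0.1,"fingers":-1},{"tx":1,"ty":-25,"tz":-20,"twist":0.1,"fingers":-1}]'
python3 -m pendant '[{"tx":1,"ty":-25,"tz":-20,"twist":0.1,"fingers":-1},{"tx":1,"ty":-25,"tz":-20,"twist":0.1,"fingers":-1},{"tx":1,"ty":-25,"tz":-20,"twist":0.1,"fingers":-1},{"tx":1,"ty":-25,"tz":-20,"twist":0.1,"fingers":-1},{"tx":1,"ty":-25,"tz":-20,"twist":0.1,"fingers":-1},{"tx":1,"ty":-25,"tz":-20,"twist":0.1,"fingers":-1},{"tx":1,"ty":-25,"tz":-20,"twist":0.1,"fingers":-1},{"tx":1,"ty":-25,"tz":-20,"twist":0.1,"fingers":-1}]'
python3 -c "
from s1 import *
show(Q0)"
```

```text
clock: 7.1
tool_pos: [0.4956, 0.1217, 0.5047]
orientation: [[-0.053, 0.998, -0.013], [0.966, 0.048, -0.256], [-0.255, -0.027, -0.967]]
contact_force: [0.4, 1.1, 1.2]
gripper_width: 0.0878
gripper_force: 0.0
clock: 7.77
tool_pos: [0.5031, -0.0795, 0.3452]
orientation: [[-0.734, 0.656, 0.176], [0.629, 0.754, -0.187], [-0.255, -0.027, -0.966]]
contact_force: [0.1, 0.3, -0.3]
gripper_width: 0.088
gripper_force: 0.0
clock: 8.43
tool_pos: [0.5114, -0.2553, 0.2035]
orientation: [[-0.968, 0.007, 0.252], [0.0, 1.0, -0.026], [-0.252, -0.025, -0.967]]
contact_force: [0.5, 1.0, -0.1]
gripper_width: 0.0877
gripper_force: 0.0
[ 0.511 -0.255  0.204] z [ 0.252 -0.026 -0.967] y [ 0.007  1.    -0.025] q [ 0.27  0.24  0.14  2.03 -0.18  0.63  2.11]
```

```bash
python3 -m pendant '[{"tx":-3,"ty":-20,"tz":0,"twist":0.083,"fingers":-1},{"tx":0,"ty":0,"tz":-38,"twist":0,"fingers":-1},{"tx":0,"ty":0,"tz":-38,"twist":0,"fingers":-1},{"tx":0,"ty":0,"tz":-38,"twist":0,"fingers":-1},{"tx":0,"ty":0,"tz":-30,"twist":0,"fingers":-1},{"tx":0,"ty":0,"tz":0,"twist":0,"fingers":-1}]'
python3 -c "
from s1 import *
show(Q0);import cv2
a=manip.grab_frame('scene')[200:350,270:470,::-1];cv2.imwrite('pics/g.png',cv2.resize(a,None,fx=3,fy=3))"
```

```text
clock: 8.93
tool_pos: [0.5047, -0.2727, 0.0542]
orientation: [[-0.967, -0.072, 0.244], [-0.075, 0.997, -0.001], [-0.243, -0.019, -0.97]]
contact_force: [-0.8, -0.1, 0.1]
gripper_width: 0.088
gripper_force: 0.0
[ 0.505 -0.273  0.054] z [ 0.244 -0.001 -0.97 ] y [-0.072  0.997 -0.02 ] q [ 0.43  0.49  0.02  2.1  -0.34  0.34  2.4 ]
```

View pics/g.png

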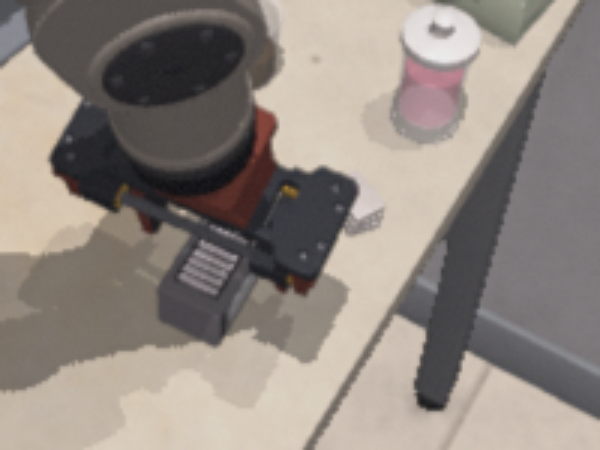

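The fingers straddle the magazine, whose near end is at crop (195,310). The mould stack at (365,205) is clear. I'll lower the last bit and grip.

```bash
python3 -m pendant '[{"tx":3,"ty":-3,"tz":-18,"twist":0,"fingers":-1},{"tx":0,"ty":0,"tz":0,"twist":0,"fingers":0.3},{"tx":0,"ty":0,"tz":0,"twist":0,"fingers":0.3},{"tx":0,"ty":0,"tz":0,"twist":0,"fingers":0.3},{"tx":0,"ty":0,"tz":0,"twist":0,"fingers":1},{"tx":0,"ty":0,"tz":0,"twist":0,"fingers":1},{"tx":0,"ty":0,"tz":0,"twist":0,"fingers":1},{"tx":0,"ty":0,"tz":0,"twist":0,"fingers":1}]'
python3 -m pendant '[{"tx":0,"ty":0,"tz":20,"twist":0,"fingers":1},{"tx":0,"ty":0,"tz":38,"twist":0,"fingers":1},{"tx":0,"ty":0,"tz":38,"twist":0,"fingers":1},{"tx":0,"ty":0,"tz":38,"twist":0,"fingers":1},{"tx":0,"ty":0,"tz":38,"twist":0,"fingers":1},{"tx":0,"ty":0,"tz":30,"twist":0,"fingers":1}]'
```

```text
clock: 9.65
tool_pos: [0.5111, -0.2747, 0.0425]
orientation: [[-0.965, -0.075, 0.252], [-0.078, 0.997, -0.002], [-0.251, -0.022, -0.968]]
contact_force: [-3.8, 5.7, 7.7]
gripper_width: 0.0461
gripper_force: 30.1
clock: 10.15
tool_pos: [0.5097, -0.2774, 0.2458]
orientation: [[-0.965, -0.072, 0.252], [-0.076, 0.997, -0.006], [-0.25, -0.025, -0.968]]
contact_force: [1.7, -0.5, -8.2]
gripper_width: 0.0458
gripper_force: 29.9
```

```bash
python3 -c "
from s1 import *
show(Q0)
e=CR@[-.137,0,0]+CT;c,s=np.cos(CY),np.sin(CY);f=np.array([c,s,0])
t=e+.053*f+[0,0,.0425];print('touch',t,'final',CR@[-.084,0,.0425]+CT,'cur',fkj(Q0)[0],'d',(t-fkj(Q0)[0])*1e3)"
```

```text
[ 0.51  -0.277  0.246] z [ 0.252 -0.006 -0.968] y [-0.072  0.997 -0.025] q [ 0.31  0.21  0.15  1.96 -0.2   0.75  2.24]
touch [0.51035992 0.03499608 0.15826232] final [0.51989401 0.03343246 0.14200716] cur [ 0.5096991  -0.27741242  0.24574729] d [  0.66081607 312.40850019 -87.4849725 ]
```

```bash
python3 -m pendant '[{"tx":0,"ty":35,"tz":0,"twist":-0.03,"fingers":1},{"tx":0,"ty":39,"tz":0,"twist":-0.03,"fingers":1},{"tx":0,"ty":39,"tz":0,"twist":-0.03,"fingers":1},{"tx":0,"ty":39,"tz":0,"twist":-0.03,"fingers":1},{"tx":0,"ty":39,"tz":0,"twist":-0.03,"fingers":1},{"tx":0,"ty":39,"tz":0,"twist":-0.03,"fingers":1},{"tx":0,"ty":39,"tz":0,"twist":-0.03,"fingers":1},{"tx":0,"ty":39,"tz":0,"twist":-0.023,"fingers":1}]'
python3 -m pendant '[{"tx":0,"ty":4,"tz":-20,"twist":0,"fingers":1},{"tx":0,"ty":0,"tz":-30,"twist":0,"fingers":1},{"tx":0,"ty":0,"tz":0,"twist":0,"fingers":1}]'
python3 -c "
from s1 import *
show(Q0);print(yaw(fkj(Q0)[1]));import cv2
for n in('scene','top'):cv2.imwrite('pics/p_%s.png'%n,manip.grab_frame(n)[:,:,::-1])
a=cv2.imread('pics/p_scene.png')[90:290,160:360];b=cv2.imread('pics/p_top.png')[110:310,160:360]
cv2.imwrite('pics/p.png',cv2.resize(np.hstack([a,b]),None,fx=2,fy=2,interpolation=2))"
```

```text
clock: 10.82
tool_pos: [0.5086, 0.0316, 0.2427]
orientation: [[-0.957, 0.162, 0.241], [0.15, 0.986, -0.066], [-0.249, -0.027, -0.968]]
contact_force: [1.2, 0.0, -7.2]
gripper_width: 0.0456
gripper_force: 29.9
clock: 11.07
tool_pos: [0.5055, 0.0342, 0.1881]
orientation: [[-0.96, 0.158, 0.233], [0.146, 0.987, -0.067], [-0.24, -0.03, -0.97]]
contact_force: [-3.2, -1.5, -9.0]
gripper_width: 0.0457
gripper_force: 29.9
[0.505 0.034 0.188] z [ 0.233 -0.067 -0.97 ] y [ 0.158  0.987 -0.03 ] q [-0.25  0.17 -0.03  2.17  0.23  0.61  0.97]
-0.1582577753715529
```

View pics/p.png

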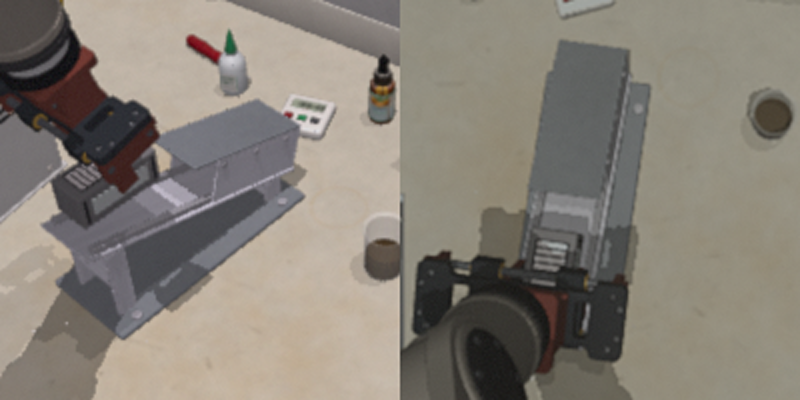

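Left half: the magazine hangs over the upper channel, roughly in line with the rails. Right half: its front edge is at (555,232), uphill of the hood edge at about y=195. I'll lower it now.

```bash
python3 -m pendant '[{"tx":5,"ty":1,"tz":-10,"twist":0,"fingers":1},{"tx":0,"ty":1,"tz":-10,"twist":0,"fingers":1},{"tx":0,"ty":0,"tz":-8,"twist":0,"fingers":1},{"tx":0,"ty":0,"tz":0,"twist":0,"fingers":1}]'
python3 -m pendant '[{"tx":1,"ty":0,"tz":-3,"twist":0,"fingers":1},{"tx":1,"ty":0,"tz":-3,"twist":0,"fingers":1},{"tx":0,"ty":0,"tz":0,"twist":0,"fingers":1}]'
```

```text
clock: 11.5
tool_pos: [0.5148, 0.0357, 0.1643]
orientation: [[-0.957, 0.161, 0.242], [0.149, 0.987, -0.066], [-0.249, -0.027, -0.968]]
contact_force: [-0.3, -0.6, -7.3]
gripper_width: 0.0456
gripper_force: 29.9
clock: 11.75
tool_pos: [0.5181, 0.0362, 0.1597]
orientation: [[-0.956, 0.16, 0.244], [0.149, 0.987, -0.065], [-0.251, -0.025, -0.968]]
contact_force: [-0.1, -0.1, -7.2]
gripper_width: 0.046
gripper_force: 29.9
```

```bash
python3 -m pendant '[{"tx":0,"ty":-1,"tz":-3,"twist":0,"fingers":1},{"tx":0,"ty":0,"tz":-3,"twist":0,"fingers":1},{"tx":0,"ty":0,"tz":0,"twist":0,"fingers":1}]';python3 -m pendant '[{"tx":1,"ty":0,"tz":-3,"twist":0,"fingers":1},{"tx":2,"ty":0,"tz":-3,"twist":0,"fingers":1},{"tx":0,"ty":0,"tz":0,"twist":0,"fingers":1}]'
```

```text
clock: 12.0
tool_pos: [0.5192, 0.0353, 0.1546]
orientation: [[-0.956, 0.16, 0.247], [0.149, 0.987, -0.064], [-0.254, -0.024, -0.967]]
contact_force: [2.3, -0.1, -3.5]
gripper_width: 0.0458
gripper_force: 30.0
clock: 12.25
tool_pos: [0.5225, 0.0352, 0.1485]
orientation: [[-0.956, 0.16, 0.247], [0.149, 0.987, -0.064], [-0.254, -0.025, -0.967]]
contact_force: [4.6, -1.1, -0.4]
gripper_width: 0.0458
gripper_force: 30.0
```

```bash
python3 -m pendant '[{"tx":2,"ty":0,"tz":-3,"twist":0,"fingers":1},{"tx":2,"ty":0,"tz":-3,"twist":0,"fingers":1},{"tx":0,"ty":0,"tz":0,"twist":0,"fingers":1}]';python3 -m pendant '[{"tx":1,"ty":0,"tz":-2,"twist":0,"fingers":1},{"tx":1,"ty":0,"tz":-2,"twist":0,"fingers":1},{"tx":0,"ty":0,"tz":0,"twist":0,"fingers":1}]'
```

```text
clock: 12.5
tool_pos: [0.5255, 0.0347, 0.1416]
orientation: [[-0.956, 0.161, 0.245], [0.149, 0.987, -0.065], [-0.252, -0.026, -0.967]]
contact_force: [3.9, -3.3, 0.4]
gripper_width: 0.0457
gripper_force: 30.0
clock: 12.75
tool_pos: [0.5274, 0.0343, 0.1392]
orientation: [[-0.956, 0.162, 0.245], [0.15, 0.987, -0.066], [-0.253, -0.026, -0.967]]
contact_force: [-5.6, -5.0, 17.2]
gripper_width: 0.0454
gripper_force: 30.1
```

```bash
python3 -m pendant '[{"tx":0,"ty":0,"tz":2,"twist":0,"fingers":-0.5},{"tx":0,"ty":0,"tz":0,"twist":0,"fingers":-0.5},{"tx":0,"ty":0,"tz":0,"twist":0,"fingers":-0.5},{"tx":0,"ty":0,"tz":0,"twist":0,"fingers":-0.5}]';python3 -m pendant '[{"tx":-5,"ty":1,"tz":15,"twist":0,"fingers":-0.5},{"tx":-5,"ty":0,"tz":30,"twist":0,"fingers":-0.5},{"tx":-20,"ty":0,"tz":30,"twist":0,"fingers":-0.5},{"tx":-20,"ty":0,"tz":30,"twist":0,"fingers":-0.5},{"tx":-20,"ty":0,"tz":30,"twist":0,"fingers":-0.5},{"tx":-20,"ty":0,"tz":30,"twist":0,"fingers":-0.5},{"tx":0,"ty":0,"tz":0,"twist":0,"fingers":-0.5}]'
python3 -c "
from s1 import *
show(Q0);import cv2
for n in('scene','top'):cv2.imwrite('pics/q_%s.png'%n,manip.grab_frame(n)[:,:,::-1])
a=cv2.imread('pics/q_scene.png')[90:290,160:360];b=cv2.imread('pics/q_top.png')[110:310,160:360]
cv2.imwrite('pics/q.png',cv2.resize(np.hstack([a,b]),None,fx=2,fy=2,interpolation=2))"
```

```text
clock: 13.08
tool_pos: [0.5264, 0.0357, 0.1394]
orientation: [[-0.957, 0.159, 0.243], [0.148, 0.987, -0.064], [-0.25, -0.025, -0.968]]
contact_force: [0.6, 0.3, -0.3]
gripper_width: 0.0655
gripper_force: 0.0
clock: 13.67
tool_pos: [0.4365, 0.0371, 0.31]
orientation: [[-0.955, 0.159, 0.252], [0.148, 0.987, -0.062], [-0.258, -0.022, -0.966]]
contact_force: [0.3, 0.6, 0.6]
gripper_width: 0.0657
gripper_force: 0.0
[0.436 0.037 0.31 ] z [ 0.252 -0.062 -0.966] y [ 0.159  0.987 -0.022] q [-0.26 -0.12 -0.06  2.15  0.17  0.9   1.  ]
```

View pics/q.png

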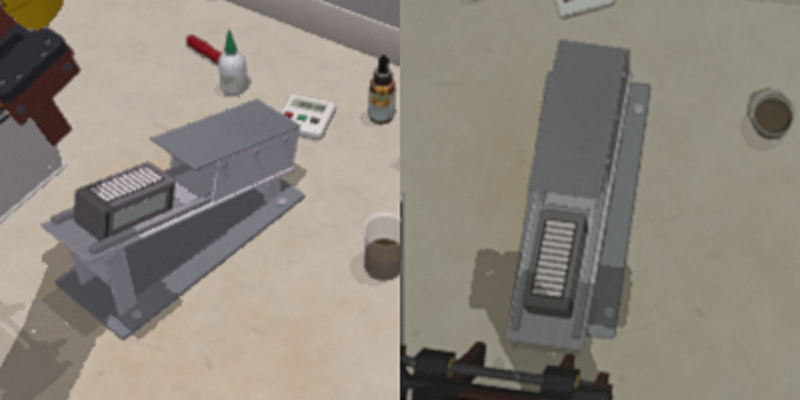

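The magazine lies flat between the rails, with its rear at about crop (545,312) in the right half and its front short of the hood edge. Next I'll push it with closed fingers at the present tilt as far as that allows.

```bash
python3 -c "
from s1 import *
p,R,_=fkj(Q0);phi=tr(R)[0];print('phi',phi)
print('mag rear x', (CR.T@(np.array([.5264,.0357,.1394])-CT))*1e3-[53,0,0])
for fx in(-.148,-.12,-.01):
    t=tcp_push(fx,phi,.006);print(fx,t,(t-p)*1e3)
q=goto(Q0,tcp_push(-.148,phi,.006)+[0,0,.08],CY);show(q);q=goto(q,tcp_push(-.148,phi,.006),CY);show(q);q=goto(q,tcp_push(-.01,phi,.006),CY);show(q)"
```

```text
phi 0.25691997799840804
mag rear x [-130.4584685     3.28261815   41.66352693]
-0.148 [0.43770899 0.04680001 0.15021844] [   0.72609856   10.0631604  -155.52503526]
-0.12 [0.4642752  0.04247897 0.14250059] [  27.29230652    5.74211328 -163.24288122]
-0.01 [0.56864245 0.02550342 0.11218048] [ 131.65955209  -11.23342896 -193.56299036]
[0.438 0.047 0.23 ] z [ 0.247 -0.064 -0.967] y [ 0.16   0.987 -0.024] q [-0.27 -0.02 -0.08  2.25  0.22  0.7   0.9 ]
[0.438 0.047 0.15 ] z [ 0.247 -0.064 -0.967] y [ 0.16   0.987 -0.024] q [-0.28  0.12 -0.08  2.34  0.34  0.49  0.77]
[0.569 0.026 0.112] z [ 0.247 -0.064 -0.967] y [ 0.16   0.987 -0.024] q [-0.18  0.38 -0.05  2.1   0.31  0.45  0.92]
```

```bash
python3 -m pendant '[{"tx":0,"ty":5,"tz":-30,"twist":0,"fingers":1},{"tx":0,"ty":5,"tz":-30,"twist":0,"fingers":1},{"tx":0,"ty":0,"tz":-30,"twist":0,"fingers":1},{"tx":0,"ty":0,"tz":-30,"twist":0,"fingers":1},{"tx":0,"ty":0,"tz":-15,"twist":0,"fingers":1},{"tx":0,"ty":0,"tz":-8,"twist":0,"fingers":1},{"tx":0,"ty":0,"tz":0,"twist":0,"fingers":1}]';python3 -m pendant '[{"tx":0,"ty":0,"tz":-8,"twist":0,"fingers":1},{"tx":9,"ty":-2,"tz":-3,"twist":0,"fingers":1},{"tx":9,"ty":-2,"tz":-3,"twist":0,"fingers":1},{"tx":0,"ty":0,"tz":0,"twist":0,"fingers":1}]'
```

```text
clock: 14.35
tool_pos: [0.4353, 0.0457, 0.159]
orientation: [[-0.958, 0.16, 0.239], [0.148, 0.987, -0.066], [-0.246, -0.028, -0.969]]
contact_force: [-0.2, 0.4, 0.5]
gripper_width: 0.0227
gripper_force: 0.0
clock: 14.68
tool_pos: [0.4574, 0.0421, 0.1484]
orientation: [[-0.956, 0.161, 0.246], [0.15, 0.987, -0.064], [-0.253, -0.024, -0.967]]
contact_force: [0.3, -0.4, -0.1]
gripper_width: 0.0007
gripper_force: 0.0
```

```bash
python3 -m pendant '[{"tx":14,"ty":-2,"tz":-4.5,"twist":0,"fingers":1},{"tx":14,"ty":-2,"tz":-4.5,"twist":0,"fingers":1},{"tx":14,"ty":-2,"tz":-4.5,"twist":0,"fingers":1},{"tx":14,"ty":-2,"tz":-4.5,"twist":0,"fingers":1}]';python3 -m pendant '[{"tx":14,"ty":-2,"tz":-4.5,"twist":0,"fingers":1},{"tx":14,"ty":-2,"tz":-4.5,"twist":0,"fingers":1},{"tx":14,"ty":-2,"tz":-4.5,"twist":0,"fingers":1},{"tx":10,"ty":-2,"tz":-3,"twist":0,"fingers":1},{"tx":0,"ty":0,"tz":0,"twist":0,"fingers":1}]'
```

```text
clock: 15.02
tool_pos: [0.5119, 0.0341, 0.1306]
orientation: [[-0.956, 0.16, 0.245], [0.149, 0.987, -0.065], [-0.252, -0.025, -0.967]]
contact_force: [-4.8, 0.9, 4.9]
gripper_width: 0.0002
gripper_force: 2.7
clock: 15.43
tool_pos: [0.565, 0.0257, 0.1136]
orientation: [[-0.956, 0.161, 0.246], [0.15, 0.987, -0.065], [-0.253, -0.025, -0.967]]
contact_force: [-0.1, -0.2, 0.1]
gripper_width: 0.0004
gripper_force: 0.0
```

```bash
python3 -m pendant '[{"tx":-15,"ty":2,"tz":5,"twist":0,"fingers":1},{"tx":-15,"ty":2,"tz":15,"twist":0,"fingers":1},{"tx":-10,"ty":0,"tz":35,"twist":0,"fingers":1},{"tx":0,"ty":0,"tz":40,"twist":0,"fingers":1},{"tx":0,"ty":0,"tz":40,"twist":0,"fingers":1},{"tx":0,"ty":0,"tz":40,"twist":0,"fingers":1},{"tx":0,"ty":0,"tz":40,"twist":0,"fingers":1}]'
cat > s2.py <<'E'
from cem import *
from workcell import manip
Q0=np.array(manip.get_obs()['joints'])
def tail(q,log=None):
    c=0;t,r=tr(fkj(q)[1]);c+=400*max(0,abs(t-.7)-.04)+300*abs(r)
    for p,w in((tcp_push(-.06,t)+[0,0,.09],1),(tcp_push(-.035,t),2),(tcp_push(.032,t),4),(tcp_push(-.04,t),1)):
        q=goto(q,p,CY,30);c+=w*dev(q,p,CY);t2,r=tr(fkj(q)[1]);c+=w*(150*abs(r)+150*abs(t2-t))
        c+=20*max(0,.1-np.min(np.r_[q-LO,HI-q]))
        if log is not None:log.append(q)
    return q,c
def cost(x):
    q,c=segs(Q0,x);return c+tail(q)[1]
if __name__=="__main__":
    import sys
    k=int(sys.argv[1]);b=cem(cost,4*k,45,128,sd0=np.tile([30,30,30,.05],k));q=Q0
    for s in b[1].reshape(-1,4):
        s=np.r_[np.clip(s[:3],-40,40),np.clip(s[3],-.11,.11)];s[:3]*=min(1,40/max(1,np.linalg.norm(s[:3])));print(np.round(s[:3]),np.round(s[3],2));q,_=segs(q,s);show(q)
    L=[];tail(q,L)
    for a in L:show(a)
E
OMP_NUM_THREADS=1 timeout 500 python3 s2.py 5
```

```text
clock: 16.02
tool_pos: [0.5218, 0.0301, 0.3309]
orientation: [[-0.956, 0.16, 0.245], [0.149, 0.987, -0.064], [-0.252, -0.025, -0.967]]
contact_force: [1.1, 0.3, 0.7]
gripper_width: 0.0007
gripper_force: 0.0
9 116.53
19 110.62
29 110.62
39 110.48
[-7. 19. 30.] -0.07
[0.494 0.106 0.451] z [ 0.218 -0.13  -0.967] y [ 0.426  0.904 -0.025] q [-0.27 -0.03 -0.2   1.75  0.22  1.28  0.62]
[ 23. -25.  21.] -0.02
[0.586 0.006 0.535] z [ 0.207 -0.147 -0.967] y [ 0.497  0.867 -0.025] q [-0.16  0.09 -0.07  1.45  0.2   1.43  0.82]
[15.  1. 37.] 0.02
[0.646 0.01  0.683] z [ 0.218 -0.13  -0.967] y [ 0.426  0.904 -0.025] q [-0.17  0.26 -0.05  0.92  0.19  1.76  0.98]
[  9. -22.  33.] -0.02
[ 0.664 -0.08   0.768] z [ 0.258 -0.152 -0.954] y [ 0.493  0.87  -0.005] q [-0.28  0.39  0.52  0.59 -0.1   1.92  1.2 ]
[28. -7. 28.] 0.02
[ 0.754 -0.102  0.801] z [ 0.415 -0.192 -0.889] y [ 0.42   0.908 -0.001] q [-0.16  0.61  0.89  0.24 -0.53  1.91  1.33]
[0.518 0.034 0.213] z [ 0.429 -0.07  -0.9  ] y [ 0.16   0.987 -0.   ] q [-0.38  0.08  0.07  2.27  0.47  0.43  0.72]
[0.542 0.03  0.116] z [ 0.429 -0.07  -0.9  ] y [ 0.16   0.987 -0.   ] q [-0.47  0.3   0.22  2.31  0.77  0.17  0.4 ]
[0.606 0.019 0.098] z [ 0.429 -0.07  -0.9  ] y [ 0.16   0.987 -0.   ] q [-0.29  0.41  0.09  2.18  0.77  0.18  0.46]
[0.537 0.031 0.117] z [ 0.429 -0.07  -0.9  ] y [ 0.16   0.987 -0.   ] q [-0.44  0.29  0.18  2.32  0.82  0.19  0.35]
```

```bash
sed -i 's/p\[2\]-.8)/p[2]-1.0)/; s/p\[0\]-.8)/p[0]-.85)/' cem.py; OMP_NUM_THREADS=1 timeout 560 python3 s2.py 7
```

```text
9 62.88
19 35.75
29 35.75
39 35.75
[21.  9. 33.] 0.03
[0.606 0.066 0.463] z [ 0.251 -0.035 -0.967] y [ 0.041  0.999 -0.025] q [-0.18  0.11 -0.1   1.58  0.12  1.22  1.23]
[ 4. 13. 38.] 0.01
[0.622 0.118 0.615] z [ 0.252 -0.025 -0.967] y [ 0.001  1.    -0.025] q [-0.25  0.17 -0.12  1.18  0.13  1.56  1.23]
[  0. -28.  28.] -0.05
[0.622 0.006 0.727] z [ 0.242 -0.074 -0.967] y [ 0.199  0.98  -0.025] q [-0.15  0.23 -0.02  0.86  0.12  1.82  1.24]
[ 6. -6. 39.] -0.03
[ 0.624 -0.023  0.805] z [ 0.316 -0.107 -0.943] y [ 0.309  0.951 -0.005] q [-0.5   0.31  0.71  0.64 -0.15  1.92  1.34]
[ 4. -7. 39.] 0.01
[ 0.603 -0.046  0.881] z [ 0.454 -0.108 -0.884] y [0.261 0.965 0.017] q [-0.44  0.28  0.71  0.52 -0.18  1.92  1.41]
[  2. -17.  36.] -0.03
[ 0.615 -0.104  0.955] z [ 0.585 -0.225 -0.779] y [0.373 0.928 0.012] q [-0.23  0.36  0.71  0.24 -0.24  1.92  1.39]
[ -4.  11. -17.] 0.07
[ 0.601 -0.062  0.889] z [ 0.622 -0.051 -0.781] y [0.099 0.995 0.014] q [-0.41  0.07  0.44  0.8   0.01  1.61  1.49]
[0.517 0.034 0.212] z [ 0.605 -0.082 -0.792] y [0.16  0.987 0.02 ] q [-0.38  0.05  0.01  2.41  1.28  0.31 -0.14]
[0.541 0.03  0.115] z [ 0.601 -0.099 -0.793] y [ 0.16   0.987 -0.001] q [ 0.08  0.35 -0.48  2.4   1.95  0.49 -0.77]
[0.604 0.02  0.096] z [ 0.601 -0.099 -0.793] y [ 0.16   0.987 -0.001] q [ 0.1   0.46 -0.43  2.28  1.99  0.47 -0.72]
[0.536 0.031 0.116] z [ 0.601 -0.099 -0.793] y [ 0.16   0.987 -0.001] q [ 0.08  0.34 -0.48  2.41  1.95  0.49 -0.77]
```

```bash
python3 -m pendant '[{"tx":21,"ty":9,"tz":33,"twist":0.03,"fingers":1},{"tx":21,"ty":9,"tz":33,"twist":0.03,"fingers":1},{"tx":21,"ty":9,"tz":33,"twist":0.03,"fingers":1},{"tx":21,"ty":9,"tz":33,"twist":0.03,"fingers":1},{"tx":4,"ty":13,"tz":38,"twist":0.01,"fingers":1},{"tx":4,"ty":13,"tz":38,"twist":0.01,"fingers":1},{"tx":4,"ty":13,"tz":38,"twist":0.01,"fingers":1},{"tx":4,"ty":13,"tz":38,"twist":0.01,"fingers":1}]' | head -3
python3 -m pendant '[{"tx":0,"ty":-28,"tz":28,"twist":-0.05,"fingers":1},{"tx":0,"ty":-28,"tz":28,"twist":-0.05,"fingers":1},{"tx":0,"ty":-28,"tz":28,"twist":-0.05,"fingers":1},{"tx":0,"ty":-28,"tz":28,"twist":-0.05,"fingers":1},{"tx":6,"ty":-6,"tz":39,"twist":-0.03,"fingers":1},{"tx":6,"ty":-6,"tz":39,"twist":-0.03,"fingers":1},{"tx":6,"ty":-6,"tz":39,"twist":-0.03,"fingers":1},{"tx":6,"ty":-6,"tz":39,"twist":-0.03,"fingers":1}]'
OMP_NUM_THREADS=1 timeout 500 python3 s2.py 4
```

```text
clock: 16.68
tool_pos: [0.622, 0.1185, 0.6147]
orientation: [[-0.968, 0.001, 0.252], [-0.006, 1.0, -0.025], [-0.252, -0.025, -0.967]]
clock: 17.35
tool_pos: [0.6315, -0.0189, 0.7775]
orientation: [[-0.922, 0.28, 0.267], [0.268, 0.96, -0.083], [-0.28, -0.005, -0.96]]
contact_force: [0.7, -0.9, -0.6]
gripper_width: 0.0005
gripper_force: 0.0
9 41.72
19 40.64
29 40.64
39 35.12
[ 6. 27. 29.] 0.04
[0.618 0.093 0.844] z [ 0.41  -0.03  -0.912] y [0.11  0.994 0.017] q [-0.77  0.35  1.02  0.57 -0.35  1.92  1.42]
[17.  4. 36.] -0.09
[0.691 0.115 0.884] z [ 0.556 -0.213 -0.803] y [0.394 0.918 0.029] q [-0.61  0.53  1.08  0.24 -0.41  1.9   1.12]
[ -0. -28.  28.] 0.03
[0.659 0.005 0.943] z [ 0.626 -0.147 -0.766] y [0.264 0.964 0.03 ] q [-0.43  0.43  1.08  0.24 -0.55  1.87  1.37]
[-17.  16. -29.] -0.0
[0.621 0.063 0.865] z [ 0.599 -0.137 -0.789] y [0.262 0.964 0.032] q [-0.99  0.13  0.8   0.83  0.18  1.62  1.14]
[0.517 0.034 0.212] z [ 0.607 -0.072 -0.792] y [0.16  0.987 0.033] q [-0.7   0.03  0.35  2.43  1.28  0.28 -0.14]
[0.541 0.03  0.115] z [ 0.601 -0.105 -0.792] y [ 0.16   0.987 -0.009] q [-0.12  0.33 -0.26  2.41  2.    0.43 -0.85]
[0.604 0.02  0.096] z [ 0.601 -0.105 -0.792] y [ 0.16   0.987 -0.009] q [-0.09  0.43 -0.22  2.29  2.06  0.4  -0.83]
[0.536 0.031 0.116] z [ 0.601 -0.105 -0.792] y [ 0.16   0.987 -0.009] q [-0.13  0.32 -0.26  2.42  2.    0.43 -0.85]
```

```bash
python3 -m pendant '[{"tx":6,"ty":27,"tz":29,"twist":0.04,"fingers":1},{"tx":6,"ty":27,"tz":29,"twist":0.04,"fingers":1},{"tx":6,"ty":27,"tz":29,"twist":0.04,"fingers":1},{"tx":6,"ty":27,"tz":29,"twist":0.04,"fingers":1},{"tx":17,"ty":4,"tz":36,"twist":-0.09,"fingers":1},{"tx":17,"ty":4,"tz":36,"twist":-0.09,"fingers":1},{"tx":17,"ty":4,"tz":36,"twist":-0.09,"fingers":1},{"tx":17,"ty":4,"tz":36,"twist":-0.09,"fingers":1}]'
OMP_NUM_THREADS=1 timeout 500 python3 s2.py 3
```

```text
clock: 18.02
tool_pos: [0.6609, 0.0845, 0.8564]
orientation: [[-0.77, 0.44, 0.462], [0.413, 0.896, -0.164], [-0.486, 0.064, -0.871]]
contact_force: [-0.4, -0.8, 0.5]
gripper_width: 0.0001
gripper_force: 0.0
9 39.52
19 37.9
29 34.88
39 34.88
[ 23. -23.  23.] -0.02
[0.729 0.009 0.881] z [ 0.559 -0.274 -0.783] y [0.493 0.869 0.047] q [-0.44  0.56  1.23  0.24 -0.59  1.84  1.16]
[ -6.  -9. -23.] -0.09
[ 0.708 -0.027  0.792] z [ 0.424 -0.452 -0.785] y [0.767 0.639 0.047] q [-0.85  0.49  1.3   0.76 -0.14  1.62  0.89]
[-25.  22. -19.] 0.0
[0.611 0.061 0.718] z [ 0.422 -0.451 -0.786] y [0.768 0.639 0.046] q [-1.39  0.15  1.08  1.2   0.47  1.58  0.42]
[0.517 0.034 0.212] z [ 0.613 -0.063 -0.787] y [0.16  0.986 0.046] q [-0.71  0.03  0.36  2.44  1.33  0.27 -0.19]
[0.541 0.03  0.115] z [ 0.603 -0.098 -0.792] y [ 0.16   0.987 -0.001] q [-0.14  0.32 -0.23  2.42  2.03  0.42 -0.89]
[0.604 0.02  0.096] z [ 0.603 -0.098 -0.792] y [ 0.16   0.987 -0.001] q [-0.1   0.43 -0.2   2.29  2.09  0.39 -0.87]
[0.536 0.031 0.116] z [ 0.603 -0.098 -0.792] y [ 0.16   0.987 -0.001] q [-0.15  0.32 -0.23  2.43  2.03  0.42 -0.89]
```

```bash
python3 -m pendant '[{"tx":23,"ty":-23,"tz":23,"twist":-0.02,"fingers":1},{"tx":23,"ty":-23,"tz":23,"twist":-0.02,"fingers":1},{"tx":23,"ty":-23,"tz":23,"twist":-0.02,"fingers":1},{"tx":23,"ty":-23,"tz":23,"twist":-0.02,"fingers":1}]'
python3 -c "
from s2 import *
show(Q0);L=[];tail(Q0,L)
for a in L:show(a)
q=frun(Q0,[(0,-20,30,0)]*4);show(q);L=[];tail(q,L)
for a in L:show(a)"
OMP_NUM_THREADS=1 timeout 500 python3 s2.py 3
```

```text
clock: 18.35
tool_pos: [0.7103, -0.0033, 0.8651]
orientation: [[-0.719, 0.482, 0.501], [0.455, 0.871, -0.185], [-0.526, 0.095, -0.845]]
contact_force: [0.8, -0.2, -1.1]
gripper_width: 0.0004
gripper_force: 0.0
[ 0.71  -0.003  0.865] z [ 0.501 -0.186 -0.845] y [0.482 0.871 0.095] q [-0.36  0.53  1.01  0.25 -0.52  1.91  1.13]
[0.518 0.034 0.213] z [ 0.511 -0.001 -0.859] y [0.16  0.983 0.094] q [-0.42  0.04  0.15  2.34  0.51  0.27  0.66]
[0.541 0.03  0.116] z [ 0.538 -0.165 -0.827] y [ 0.16   0.983 -0.092] q [-0.71  0.33  0.38  2.39  1.76  0.24 -0.64]
[0.605 0.02  0.097] z [ 0.538 -0.165 -0.827] y [ 0.16   0.983 -0.092] q [-0.61  0.45  0.36  2.27  1.86  0.18 -0.7 ]
[0.537 0.031 0.117] z [ 0.538 -0.164 -0.827] y [ 0.16   0.983 -0.092] q [-0.74  0.33  0.4   2.4   1.75  0.24 -0.65]
[ 0.672 -0.075  0.917] z [ 0.567 -0.2   -0.799] y [0.457 0.883 0.103] q [-0.28  0.46  1.07  0.24 -0.59  1.89  1.25]
[0.517 0.034 0.212] z [ 0.574  0.006 -0.819] y [0.159 0.98  0.119] q [-0.38  0.04  0.1   2.39  0.9   0.19  0.24]
[0.541 0.03  0.115] z [ 0.548 -0.07  -0.833] y [0.16  0.987 0.023] q [-0.21  0.3  -0
[... 454 characters left out ...]
82 -0.063  0.855] z [ 0.585 -0.127 -0.801] y [0.326 0.941 0.089] q [-0.66  0.31  1.1   0.72 -0.35  1.61  1.41]
[ 12. -10. -14.] 0.05
[ 0.73  -0.103  0.799] z [ 0.599 -0.008 -0.801] y [0.133 0.987 0.089] q [-0.47  0.33  0.99  0.82 -0.51  1.5   1.68]
[0.517 0.034 0.212] z [ 0.586 -0.016 -0.81 ] y [0.16  0.982 0.096] q [-0.81  0.02  0.52  2.42  1.05  0.2   0.1 ]
[0.541 0.03  0.115] z [ 0.587 -0.094 -0.804] y [0.16  0.987 0.001] q [-0.48  0.31  0.16  2.43  2.17  0.29 -1.05]
[0.604 0.02  0.097] z [ 0.587 -0.094 -0.804] y [0.16  0.987 0.001] q [-0.38  0.43  0.14  2.3   2.27  0.26 -1.1 ]
[0.536 0.031 0.116] z [ 0.587 -0.094 -0.804] y [0.16  0.987 0.001] q [-0.46  0.3   0.13  2.43  2.13  0.3  -1.02]
```

```bash
python3 -m pendant '[{"tx":14,"ty":-21,"tz":26,"twist":0.04,"fingers":1},{"tx":14,"ty":-21,"tz":26,"twist":0.04,"fingers":1},{"tx":14,"ty":-21,"tz":26,"twist":0.04,"fingers":1},{"tx":14,"ty":-21,"tz":26,"twist":0.04,"fingers":1}]'
OMP_NUM_THREADS=1 timeout 500 python3 s2.py 3
```

```text
clock: 18.68
tool_pos: [0.7056, -0.0662, 0.887]
orientation: [[-0.753, 0.355, 0.555], [0.353, 0.929, -0.115], [-0.556, 0.11, -0.824]]
contact_force: [-0.5, -1.3, -0.5]
gripper_width: 0.0003
gripper_force: 0.0
9 65.94
19 64.59
29 62.9
39 62.71
[ 30. -26.  -0.] 0.02
[ 0.792 -0.156  0.839] z [ 0.604 -0.081 -0.793] y [0.264 0.959 0.103] q [-0.03  0.66  1.46  0.24 -1.3   1.77  1.54]
[-18.  -0. -11.] 0.01
[ 0.723 -0.157  0.799] z [ 0.604 -0.056 -0.795] y [0.225 0.969 0.103] q [-0.51  0.47  1.46  0.83 -0.86  1.58  1.8 ]
[-15.   2.  -1.] -0.06
[ 0.663 -0.149  0.795] z [ 0.573 -0.198 -0.795] y [0.449 0.888 0.103] q [-0.9   0.28  1.46  1.01 -0.35  1.43  1.45]
[0.517 0.034 0.212] z [ 0.591 -0.009 -0.806] y [0.159 0.982 0.106] q [-0.83  0.02  0.55  2.43  1.09  0.19  0.06]
[0.541 0.03  0.115] z [ 0.593 -0.097 -0.799] y [ 0.16   0.987 -0.001] q [-0.5   0.32  0.18  2.43  2.21  0.3  -1.09]
[0.604 0.02  0.097] z [ 0.593 -0.097 -0.799] y [ 0.16   0.987 -0.001] q [-0.4   0.43  0.15  2.31  2.31  0.27 -1.14]
[0.536 0.031 0.116] z [ 0.593 -0.097 -0.8  ] y [ 0.16   0.987 -0.   ] q [-0.38  0.3   0.03  2.43  2.1   0.34 -0.98]
```

```bash
python3 -m pendant '[{"tx":30,"ty":-26,"tz":0,"twist":0.02,"fingers":1},{"tx":30,"ty":-26,"tz":0,"twist":0.02,"fingers":1},{"tx":30,"ty":-26,"tz":0,"twist":0.02,"fingers":1},{"tx":30,"ty":-26,"tz":0,"twist":0.02,"fingers":1}]'
cat > chk.py <<'E'
from s2 import *
show(Q0);L=[];print(tail(Q0,L)[1])
for a in L:show(a)
q=Q0
for p,y in(((.68,-.1,.7),-.1),((.6,.0,.5),CY),(tcp_push(-.05,.65)+[0,0,.15],CY)):
    q=goto(q,np.array(p),y);show(q)
L=[];print(tail(q,L)[1])
for a in L:show(a)
E
python3 chk.py
```

```text
clock: 19.02
tool_pos: [0.7334, -0.1629, 0.8416]
orientation: [[-0.804, 0.285, 0.522], [0.301, 0.952, -0.055], [-0.513, 0.113, -0.851]]
contact_force: [-0.3, 0.9, -0.2]
gripper_width: 0.0002
gripper_force: 0.0
[ 0.733 -0.163  0.842] z [ 0.522 -0.056 -0.851] y [0.285 0.952 0.112] q [-0.    0.62  1.45  0.24 -1.3   1.92  1.54]
231.01068542298708
[0.518 0.034 0.213] z [ 0.503  0.021 -0.864] y [0.159 0.98  0.117] q [-1.09  0.02  0.88  2.37  0.28  0.25  0.91]
[0.541 0.03  0.116] z [ 0.448 -0.037 -0.893] y [0.16  0.986 0.039] q [-0.26  0.29  0.01  2.32  1.03  0.17  0.15]
[0.605 0.02  0.097] z [ 0.448 -0.037 -0.893] y [0.16  0.986 0.039] q [-0.14  0.41 -0.08  2.18  1.02  0.18  0.23]
[0.537 0.031 0.117] z [ 0.448 -0.037 -0.893] y [0.16  0.986 0.039] q [-0.23  0.29 -0.04  2.32  1.06  0.19  0.12]
[ 0.68 -0.1   0.7 ] z [ 0.498  0.052 -0.866] y [0.099 0.988 0.117] q [-0.78  0.27  1.28  1.14 -0.52  1.44  1.81]
[ 0.6 -0.   0.5] z [ 0.498  0.024 -0.867] y [0.159 0.98  0.118] q [-1.13 -0.2   0.87  1.78  0.29  0.98  1.05]
[0.527 0.032 0.269] z [ 0.498  0.024 -0.867] y [0.159 0.98  0.118] q [-1.08 -0.11  0.81  2.28  0.41  0.45  0.8 ]
305.7734134312734
[0.518 0.034 0.213] z [ 0.499  0.023 -0.866] y [0.159 0.98  0.118] q [-1.09  0.02  0.89  2.37  0.25  0.25  0.95]
[0.542 0.03  0.116] z [ 0.412  0.011 -0.911] y [0.16  0.984 0.084] q [-0.74  0.35  0.63  2.32 -0.89  0.17  2.06]
[0.605 0.02  0.097] z [ 0.412  0.011 -0.911] y [0.16  0.984 0.084] q [-0.58  0.46  0.51  2.19 -0.94  0.2   2.13]
[0.537 0.031 0.117] z [ 0.412  0.011 -0.911] y [0.16  0.984 0.085] q [-0.77  0.34  0.65  2.33 -0.91  0.18  2.07]
```

```bash
cat > tune.py <<'E'
import fast
from fast import *
T=[(D[1][0],[(0,0,41,0)]*4,D[2][1],np.array(D[2][2])),(D[3][0],[(2,-28,-29,0)]*7,D[4][1],np.array(D[4][2])),(D[4][0],[(35,0,0,0)]*6,D[5][1],np.array(D[5][2])),
([-.36,.53,1.01,.25,-.52,1.91,1.13],[(14,-21,26,.04)]*4,[.7056,-.0662,.887],np.array([[-.753,.355,.555],[.353,.929,-.115],[-.556,.11,-.824]])),
([-.48,0,-.2,1.33,.25,1.92,-.29],[(22,-10,-32,-.07)]*4,[.4956,.1217,.5047],np.array([[-.053,.998,-.013],[.966,.048,-.256],[-.255,-.027,-.967]])),
([-.16,-.04,-.46,1.39,.24,1.91,-.17],[(9,30,24,-.03)]*4,[.4078,.16,.6339],np.array([[-.316,.947,.056],[.914,.319,-.25],[-.255,-.027,-.967]]))]
def st(q,row,w,lam,n,mode):
    p,R,_=fkj(q);p=p+np.asarray(row[:3])/1e3;R=rz(row[3])@R;q0=q
    lo,hi=(np.maximum(LO+.004,q-VM),np.minimum(HI-.004,q+VM)) if mode%2==0 else (LO+.004,HI-.004)
    fast.LAM=lam
    for _ in range(n):
        a,b,J=fkj(q);A=J.copy();A[3:]*=w;e=np.r_[p-a,w*rv(R@b.T)]
        if mode<2: q=q+solve(A,e,lo-q,hi-q)
        else: q=np.clip(q+A.T@np.linalg.solve(A@A.T+lam**2*np.eye(6),e),lo,hi)
    if mode%2: q=q0+(q-q0)*min(1,1/np.max(np.abs(q-q0)/VM))
    return q
if __name__=="__main__":
    out=[]
    for mode in range(4):
      for w in(.2,.4,.65,1):
        for lam in(.003,.03,.1):
          for n in(1,2,5,20):
            E=[]
            for q,rows,p,M in T:
                q=np.array(q)
                for r in rows:q=st(q,r,w,lam,n,mode)
                a,b,_=fkj(q);E.append(np.linalg.norm(a-p)*1e3+200*np.linalg.norm(rv(b@M.T)))
            out.append((sum(E),mode,w,lam,n,np.round(E)))
    out.sort(key=lambda t:t[0])
    for o in out[:12]:print(*o)
E
python3 tune.py
```

```text
67.23284437385202 1 0.65 0.03 20 [ 6.  4. 12. 31.  9.  6.]
81.69191951634232 1 0.65 0.03 5 [ 2.  4. 12. 33.  9. 21.]
112.75537513631252 1 0.65 0.03 2 [ 3.  4. 12. 33.  9. 52.]
113.29697177506759 1 0.65 0.1 20 [ 2.  4. 12. 33.  9. 53.]
124.78126287641646 0 0.65 0.003 20 [16.  4. 12. 30.  9. 54.]
126.93414532296669 0 0.65 0.003 1 [16.  8. 11. 32. 13. 47.]
127.63386553728049 0 0.65 0.003 5 [18.  4. 12. 28.  9. 57.]
132.49268681313262 1 1 0.03 20 [39.  6. 36. 26.  9. 16.]
134.88327451562964 0 0.65 0.1 2 [ 2.  2. 12. 33.  9. 76.]
134.8832745156297 1 0.65 0.1 2 [ 2.  2. 12. 33.  9. 76.]
136.14967622452892 1 1 0.03 5 [36.  6. 36. 29.  9. 19.]
137.97995338181073 0 0.65 0.03 2 [ 3.  4. 12. 33.  9. 78.]
```

```bash
cat >> fast.py <<'E'
LAM=.03
def fstep(q,row,n=10,w=.62):
    p,R,_=fkj(q);p=p+np.asarray(row[:3])/1e3;R=rz(row[3])@R;q0=q
    for _ in range(n):
        a,b,J=fkj(q);e=np.r_[p-a,w*rv(R@b.T)]
        if np.abs(e).max()<2e-4:break
        J[3:]*=w;d=solve(J,e,LO+.004-q,HI-.004-q);q=q+d
        if np.abs(d).max()<1e-3:break
    return q0+(q-q0)*min(1,1/max(1e-9,np.max(np.abs(q-q0)/VM)))
E
sed -i 's/+300\*max(0,p\[0\]-.85)/+300*max(0,p[0]-.85)+100*max(0,.32-q[3])/' cem.py
sed -i 's/,45,128,/,30,128,/' s2.py
OMP_NUM_THREADS=1 timeout 570 python3 s2.py 6
```

```text
9 98.58
19 92.99
29 87.53
[-26.  17. -26.] 0.04
[ 0.684 -0.127  0.818] z [ 0.566 -0.018 -0.824] y [0.222 0.966 0.131] q [-0.56  0.42  1.46  0.8  -0.82  1.67  1.74]
[ 16.  27. -25.] 0.11
[ 0.747 -0.019  0.718] z [ 0.52   0.224 -0.824] y [-0.211  0.969  0.131] q [-0.63  0.45  1.29  0.98 -0.9   1.55  2.08]
[32. -9. 17.] 0.03
[ 0.836 -0.039  0.768] z [ 0.518  0.261 -0.815] y [-0.284  0.951  0.124] q [-0.09  0.69  1.09  0.33 -1.24  1.77  1.92]
[-24.  24. -21.] -0.05
[0.788 0.025 0.727] z [ 0.555  0.193 -0.809] y [-0.165  0.979  0.121] q [-0.65  0.53  1.34  0.9  -0.98  1.54  1.99]
[ 11.  13. -36.] -0.03
[0.832 0.077 0.583] z [ 0.574  0.126 -0.809] y [-0.047  0.992  0.121] q [-0.87  0.62  1.4   1.21 -0.97  1.24  1.96]
[ -9.  34. -18.] 0.01
[0.795 0.213 0.511] z [ 0.568  0.148 -0.809] y [-0.087  0.989  0.121] q [-1.16  0.66  1.45  1.39 -0.96  1.09  1.9 ]
[0.518 0.034 0.212] z [ 0.576 -0.004 -0.818] y [0.159 0.981 0.108] q [-1.54 -0.04  1.3   2.44  1.    0.21  0.21]
[0.541 0.03  0.115] z [ 0.571 -0.1   -0.815] y [ 0.16   0.987 -0.009] q [-0.46  0.31  0.14  2.41  2.05  0.28 -0.92]
[0.605 0.02  0.097] z [ 0.571 -0.1   -0.815] y [ 0.16   0.987 -0.009] q [-0.37  0.42  0.12  2.29  2.14  0.24 -0.95]
[0.536 0.031 0.117] z [ 0.571 -0.1   -0.815] y [ 0.16   0.987 -0.009] q [-0.47  0.3   0.14  2.42  2.04  0.28 -0.92]
```

```bash
python3 -m pendant '[{"tx":-26,"ty":17,"tz":-26,"twist":0.04,"fingers":1},{"tx":-26,"ty":17,"tz":-26,"twist":0.04,"fingers":1},{"tx":-26,"ty":17,"tz":-26,"twist":0.04,"fingers":1},{"tx":-26,"ty":17,"tz":-26,"twist":0.04,"fingers":1}]'
python3 chk.py | head -6
sed -i 's/,30,128,/,25,128,/' s2.py
OMP_NUM_THREADS=1 timeout 500 python3 s2.py 6
```

```text
clock: 19.35
tool_pos: [0.6825, -0.1273, 0.8185]
orientation: [[-0.791, 0.226, 0.568], [0.262, 0.965, -0.019], [-0.552, 0.133, -0.823]]
contact_force: [-1.7, 1.6, 2.7]
gripper_width: 0.0003
gripper_force: 0.0
[ 0.682 -0.127  0.819] z [ 0.568 -0.02  -0.823] y [0.226 0.965 0.133] q [-0.57  0.41  1.43  0.8  -0.78  1.66  1.73]
149.74178583592493
[0.517 0.034 0.213] z [ 0.551  0.034 -0.834] y [0.159 0.977 0.144] q [-0.96  0.01  0.73  2.4   0.51  0.17  0.66]
[0.541 0.03  0.116] z [ 0.548 -0.056 -0.835] y [0.16  0.986 0.04 ] q [-0.2   0.3  -0.1   2.39  1.92  0.26 -0.76]
[0.605 0.02  0.097] z [ 0.548 -0.055 -0.834] y [0.16  0.986 0.04 ] q [-0.16  0.41 -0.08  2.26  1.98  0.23 -0.75]
[0.536 0.031 0.117] z [ 0.549 -0.055 -0.834] y [0.16  0.986 0.04 ] q [-0.21  0.29 -0.11  2.4   1.92  0.26 -0.77]
9 52.69
19 52.69
[-26.   4.  18.] -0.05
[ 0.579 -0.112  0.891] z [ 0.552 -0.132 -0.823] y [0.413 0.901 0.133] q [-0.86  0.23  1.46  0.74 -0.4   1.74  1.43]
[ 11.   5. -37.] 0.08
[ 0.605 -0.103  0.79 ] z [ 0.567 -0.002 -0.824] y [0.213 0.967 0.143] q [-1.24 -0.1   1.21  1.1   0.1   1.47  1.33]
[ 29. -23.
[... 304 characters left out ...]
5] z [ 0.619  0.254 -0.743] y [-0.281  0.955  0.092] q [-1.59 -0.34  1.46  1.01  0.09  1.46  1.83]
[ -5. -29.   7.] 0.06
[ 0.552 -0.229  0.805] z [ 0.593  0.359 -0.72 ] y [-0.47   0.881  0.053] q [-1.33 -0.34  1.46  1.03 -0.17  1.57  2.21]
[0.517 0.034 0.211] z [ 0.686 -0.101 -0.72 ] y [0.161 0.987 0.015] q [ 0.34  0.12 -0.77  2.44  1.74  0.46 -0.59]
[0.54  0.03  0.114] z [ 0.675 -0.113 -0.729] y [ 0.16   0.987 -0.005] q [ 0.49  0.54 -1.01  2.44  2.03  0.85 -0.74]
[0.604 0.02  0.095] z [ 0.675 -0.113 -0.729] y [ 0.16   0.987 -0.005] q [ 0.48  0.64 -0.93  2.31  2.08  0.82 -0.66]
[0.536 0.031 0.115] z [ 0.674 -0.113 -0.73 ] y [ 0.16   0.987 -0.005] q [ 0.63  0.65 -1.2   2.44  1.99  0.97 -0.63]
```

```bash
python3 -m pendant '[{"tx":-26,"ty":4,"tz":18,"twist":-0.05,"fingers":1},{"tx":-26,"ty":4,"tz":18,"twist":-0.05,"fingers":1},{"tx":-26,"ty":4,"tz":18,"twist":-0.05,"fingers":1},{"tx":-26,"ty":4,"tz":18,"twist":-0.05,"fingers":1},{"tx":11,"ty":5,"tz":-37,"twist":0.08,"fingers":1},{"tx":11,"ty":5,"tz":-37,"twist":0.08,"fingers":1},{"tx":11,"ty":5,"tz":-37,"twist":0.08,"fingers":1},{"tx":11,"ty":5,"tz":-37,"twist":0.08,"fingers":1}]' | sed -n 2,3p
python3 -m pendant '[{"tx":29,"ty":-23,"tz":-16,"twist":0.04,"fingers":1},{"tx":29,"ty":-23,"tz":-16,"twist":0.04,"fingers":1},{"tx":29,"ty":-23,"tz":-16,"twist":0.04,"fingers":1},{"tx":29,"ty":-23,"tz":-16,"twist":0.04,"fingers":1},{"tx":-11,"ty":-30,"tz":24,"twist":0,"fingers":1},{"tx":-11,"ty":-30,"tz":24,"twist":0,"fingers":1},{"tx":-11,"ty":-30,"tz":24,"twist":0,"fingers":1},{"tx":-11,"ty":-30,"tz":24,"twist":0,"fingers":1}]'
python3 chk.py | head -6
OMP_NUM_THREADS=1 timeout 500 python3 s2.py 4
```

```text
tool_pos: [0.606, -0.1026, 0.7903]
orientation: [[-0.793, 0.206, 0.573], [0.253, 0.968, 0.001], [-0.554, 0.146, -0.819]]
clock: 20.68
tool_pos: [0.5855, -0.2639, 0.8332]
orientation: [[-0.783, 0.109, 0.612], [0.17, 0.984, 0.042], [-0.598, 0.138, -0.79]]
contact_force: [-0.6, 0.3, 0.7]
gripper_width: 0.0005
gripper_force: 0.0
[ 0.585 -0.264  0.833] z [ 0.612  0.042 -0.79 ] y [0.109 0.985 0.137] q [-1.55 -0.34  1.46  0.89  0.28  1.6   1.54]
172.05100695222075
[0.517 0.034 0.212] z [ 0.624 -0.007 -0.782] y [0.159 0.98  0.118] q [-0.43  0.03  0.13  2.44  1.44  0.19 -0.31]
[0.541 0.03  0.115] z [ 0.619 -0.038 -0.785] y [0.16  0.984 0.078] q [-0.06  0.32 -0.27  2.43  2.25  0.39 -1.09]
[0.604 0.02  0.097] z [ 0.619 -0.038 -0.785] y [0.16  0.984 0.078] q [-0.02  0.43 -0.24  2.31  2.3   0.36 -1.07]
[0.536 0.031 0.116] z [ 0.619 -0.038 -0.785] y [0.16  0.984 0.078] q [ 0.03  0.32 -0.38  2.44  2.19  0.41 -1.03]
9 20.5
19 16.65
[-12.   9. -37.] 0.1
[ 0.542 -0.231  0.698] z [ 0.555  0.259 -0.79 ] y [-0.253  0.958  0.136] q [-1.06 -0.34  1.22  1.33 -0.07  1.39  2.  ]
[  0.  11. -38.] 0.02
[ 0.541 -0.187  0.546] z [ 0.533  0.302 -0.79 ] y [-0.328  0.935  0.136] q [-0.91 -0.33  1.13  1.7  -0.16  1.1   2.17]
[ 23. -33.  -3.] 0.0
[ 0.574 -0.266  0.544] z [ 0.567  0.258 -0.782] y [-0.3    0.949  0.096] q [-1.14 -0.34  1.46  1.6  -0.16  1.1   2.27]
[ 15. -20.  31.] 0.06
[ 0.552 -0.268  0.666] z [ 0.554  0.322 -0.768] y [-0.472  0.881  0.03 ] q [-1.17 -0.34  1.46  1.34 -0.19  1.38  2.4 ]
[0.517 0.034 0.212] z [ 0.633 -0.095 -0.768] y [0.16  0.987 0.01 ] q [-0.13  0.06 -0.26  2.42  1.46  0.36 -0.33]
[0.541 0.03  0.115] z [ 0.632 -0.103 -0.768] y [ 0.16   0.987 -0.   ] q [-0.06  0.34 -0.34  2.43  2.09  0.5  -0.94]
[0.604 0.02  0.096] z [ 0.632 -0.103 -0.768] y [0.16  0.987 0.   ] q [-0.02  0.45 -0.3   2.31  2.15  0.47 -0.91]
[0.536 0.031 0.116] z [ 0.632 -0.103 -0.768] y [0.16  0.987 0.   ] q [ 0.05  0.35 -0.47  2.44  2.05  0.54 -0.88]
```

```bash
python3 -m pendant '[{"tx":-12,"ty":9,"tz":-37,"twist":0.1,"fingers":1},{"tx":-12,"ty":9,"tz":-37,"twist":0.1,"fingers":1},{"tx":-12,"ty":9,"tz":-37,"twist":0.1,"fingers":1},{"tx":-12,"ty":9,"tz":-37,"twist":0.1,"fingers":1},{"tx":0,"ty":11,"tz":-38,"twist":0.02,"fingers":1},{"tx":0,"ty":11,"tz":-38,"twist":0.02,"fingers":1},{"tx":0,"ty":11,"tz":-38,"twist":0.02,"fingers":1},{"tx":0,"ty":11,"tz":-38,"twist":0.02,"fingers":1}]' | sed -n 2,3p
python3 -m pendant '[{"tx":23,"ty":-33,"tz":-3,"twist":0,"fingers":1},{"tx":23,"ty":-33,"tz":-3,"twist":0,"fingers":1},{"tx":23,"ty":-33,"tz":-3,"twist":0,"fingers":1},{"tx":23,"ty":-33,"tz":-3,"twist":0,"fingers":1},{"tx":15,"ty":-20,"tz":31,"twist":0.06,"fingers":1},{"tx":15,"ty":-20,"tz":31,"twist":0.06,"fingers":1},{"tx":15,"ty":-20,"tz":31,"twist":0.06,"fingers":1},{"tx":15,"ty":-20,"tz":31,"twist":0.06,"fingers":1}]'
python3 - <<'E'
from s2 import *
show(Q0);L=[];print(tail(Q0,L)[1])
for a in L:show(a)
t=tr(fkj(Q0)[1])[0];p=fkj(Q0)[0]
print("delta above",(tcp_push(-.06,t)+[0,0,.09]-p)*1e3,CY-yaw(fkj(Q0)[1]))
E
```

```text
tool_pos: [0.5415, -0.1861, 0.543]
orientation: [[-0.78, -0.329, 0.533], [-0.186, 0.934, 0.304], [-0.598, 0.137, -0.79]]
clock: 22.02
tool_pos: [0.553, -0.2709, 0.6668]
orientation: [[-0.684, -0.467, 0.56], [-0.344, 0.884, 0.317], [-0.643, 0.024, -0.766]]
contact_force: [0.3, -0.5, -0.2]
gripper_width: 0.0001
gripper_force: 0.0
[ 0.553 -0.271  0.667] z [ 0.56   0.316 -0.766] y [-0.467  0.884  0.024] q [-1.17 -0.34  1.46  1.34 -0.19  1.37  2.4 ]
18.826805415657397
[0.517 0.034 0.212] z [ 0.635 -0.099 -0.766] y [0.16  0.987 0.005] q [-0.13  0.07 -0.27  2.42  1.47  0.36 -0.34]
[0.541 0.03  0.115] z [ 0.634 -0.107 -0.766] y [ 0.16   0.987 -0.005] q [-0.05  0.35 -0.36  2.44  2.09  0.51 -0.93]
[0.604 0.02  0.096] z [ 0.634 -0.106 -0.766] y [ 0.16   0.987 -0.005] q [-0.01  0.45 -0.32  2.31  2.14  0.48 -0.9 ]
[0.536 0.031 0.116] z [ 0.634 -0.106 -0.766] y [ 0.16   0.987 -0.005] q [ 0.07  0.36 -0.49  2.44  2.04  0.55 -0.88]
delta above [ -36.08545753  304.99768475 -455.41209108] -0.646899384384666
```

```bash
python3 -m pendant '[{"tx":-2,"ty":20,"tz":-30,"twist":-0.092,"fingers":1},{"tx":-2,"ty":20,"tz":-30,"twist":-0.092,"fingers":1},{"tx":-2,"ty":20,"tz":-30,"twist":-0.092,"fingers":1},{"tx":-2,"ty":20,"tz":-30,"twist":-0.092,"fingers":1},{"tx":-2,"ty":20,"tz":-30,"twist":-0.092,"fingers":1},{"tx":-2,"ty":20,"tz":-30,"twist":-0.092,"fingers":1},{"tx":-2,"ty":20,"tz":-30,"twist":-0.092,"fingers":1},{"tx":-2,"ty":20,"tz":-30,"twist":0,"fingers":1}]' | sed -n 2,3p
python3 -m pendant '[{"tx":-3,"ty":20,"tz":-30,"twist":0,"fingers":1},{"tx":-3,"ty":20,"tz":-30,"twist":0,"fingers":1},{"tx":-3,"ty":20,"tz":-30,"twist":0,"fingers":1},{"tx":-3,"ty":20,"tz":-30,"twist":0,"fingers":1},{"tx":-3,"ty":20,"tz":-30,"twist":0,"fingers":1}]'
cat > d.py <<'E'
from s2 import *
import sys
show(Q0);p,R,_=fkj(Q0);t=tr(R)[0];print("tilt,roll,yaw",tr(R),yaw(R))
th=t+np.radians(16);d=CR.T@(p-CT)
F=d+.019*np.array([np.sin(th),0,-np.cos(th)])+.01*np.array([np.cos(th),0,np.sin(th)])
print("F chan mm",F*1e3,"roof clr",-15-(F[0]*1e3-(56-F[2]*1e3)*np.tan(th)))
for a,g in((-.06,.093),(-.035,.003),(.0,.003),(.027,.003)):
    print(a,((tcp_push(a,t)+[0,0,g-.003])-p)*1e3)
E
python3 d.py
```

```text
tool_pos: [0.5388, -0.1326, 0.4678]
orientation: [[-0.76, 0.048, 0.648], [0.051, 0.999, -0.014], [-0.648, 0.023, -0.761]]
clock: 23.1
tool_pos: [0.5245, -0.0335, 0.3181]
orientation: [[-0.76, 0.045, 0.648], [0.05, 0.999, -0.011], [-0.648, 0.024, -0.761]]
contact_force: [0.6, 0.1, -0.1]
gripper_width: 0.0005
gripper_force: 0.0
[ 0.524 -0.033  0.318] z [ 0.648 -0.011 -0.761] y [0.045 0.999 0.024] q [-0.21 -0.15  0.09  2.31  0.33  0.29  1.12]
tilt,roll,yaw (np.float64(0.7048966077418651), np.float64(0.023652516248644295)) -0.0455219989559122
F chan mm [-96.58023484 -65.34029132 213.6675185 ] roof clr -155.61707637545166
-0.06 [  -7.5862115    67.43287257 -106.57869241]
-0.035 [  16.13361703   63.57479479 -203.46962631]
0.0 [  49.34137699   58.17348589 -213.11693376]
0.027 [  74.95879181   54.00676189 -220.55914237]
```

```bash
python3 -m pendant '[{"tx":-2,"ty":17,"tz":-27,"twist":-0.04,"fingers":1},{"tx":-2,"ty":17,"tz":-27,"twist":-0.04,"fingers":1},{"tx":-2,"ty":17,"tz":-27,"twist":-0.035,"fingers":1},{"tx":-2,"ty":16,"tz":-25,"twist":0,"fingers":1},{"tx":0,"ty":0,"tz":0,"twist":0,"fingers":1}]' | sed -n 2,4p; python3 d.py
```

```text
tool_pos: [0.5203, -0.0053, 0.2651]
orientation: [[-0.762, 0.108, 0.638], [0.086, 0.994, -0.065], [-0.642, 0.005, -0.767]]
contact_force: [-0.3, 0.2, 0.8]
[ 0.52  -0.005  0.265] z [ 0.638 -0.066 -0.767] y [0.108 0.994 0.005] q [-0.03 -0.05 -0.21  2.37  0.92  0.26  0.39]
tilt,roll,yaw (np.float64(0.6967777145251961), np.float64(0.0050586939421957255)) -0.10839422854802368
F chan mm [-90.31803989 -38.19854037 159.97749172] roof clr -78.38560691121135
-0.06 [ -3.30272187  39.23772041 -53.3293638 ]
-0.035 [  20.41710667   35.37964263 -150.22029769]
0.0 [  53.62486662   29.97833374 -159.86760515]
0.027 [  79.24228144   25.81160973 -167.30981375]
```

```bash
python3 -m pendant '[{"tx":-1,"ty":10,"tz":-12,"twist":-0.02,"fingers":1},{"tx":-1,"ty":10,"tz":-12,"twist":-0.02,"fingers":1},{"tx":-1,"ty":10,"tz":-12,"twist":-0.02,"fingers":1},{"tx":0,"ty":10,"tz":-12,"twist":-0.01,"fingers":1},{"tx":0,"ty":5,"tz":-10,"twist":0,"fingers":1},{"tx":0,"ty":0,"tz":0,"twist":0,"fingers":1}]' | sed -n 2,4p; python3 d.py
```

```text
tool_pos: [0.5182, 0.0382, 0.21]
orientation: [[-0.756, 0.172, 0.632], [0.134, 0.985, -0.108], [-0.641, 0.004, -0.767]]
contact_force: [-0.4, 0.6, -0.6]
[0.518 0.038 0.21 ] z [ 0.632 -0.108 -0.767] y [0.172 0.985 0.003] q [-0.09  0.08 -0.33  2.41  1.46  0.39 -0.34]
tilt,roll,yaw (np.float64(0.695964781502449), np.float64(0.0032712533746002393)) -0.17308783948481685
F chan mm [-83.91582694   4.25891624 104.42850732] roof clr -2.5478630509698235
-0.06 [-1.08302214 -4.13872901  1.82367388]
-0.035 [ 22.6368064   -7.9968068  -95.06726001]
0.0 [  55.84456635  -13.39811569 -104.71456746]
0.027 [  81.46198117  -17.5648397  -112.15677607]
```

```bash
python3 -m pendant '[{"tx":3,"ty":-2,"tz":-15,"twist":0.01,"fingers":1},{"tx":3,"ty":-1,"tz":-15,"twist":0,"fingers":1},{"tx":3,"ty":-1,"tz":-15,"twist":0,"fingers":1},{"tx":3,"ty":-1,"tz":-15,"twist":0,"fingers":1},{"tx":3,"ty":-1,"tz":-12,"twist":0,"fingers":1},{"tx":3,"ty":-1,"tz":-10,"twist":0,"fingers":1},{"tx":2,"ty":-1,"tz":-6,"twist":0,"fingers":1},{"tx":0,"ty":0,"tz":0,"twist":0,"fingers":1}]' | sed -n 2,4p; python3 d.py; python3 -c "
from workcell import manip
import cv2,numpy as np
a=manip.grab_frame('scene')[90:290,160:360,::-1];b=manip.grab_frame('top')[110:310,160:360,::-1]
cv2.imwrite('pics/r.png',cv2.resize(np.hstack([a,b]),None,fx=2,fy=2,interpolation=2))"
```

```text
tool_pos: [0.5389, 0.0281, 0.1225]
orientation: [[-0.756, 0.166, 0.633], [0.128, 0.986, -0.105], [-0.642, 0.002, -0.767]]
contact_force: [-0.4, -0.0, -0.2]
[0.539 0.028 0.122] z [ 0.633 -0.105 -0.767] y [0.166 0.986 0.001] q [ 0.06  0.34 -0.47  2.43  2.03  0.52 -0.86]
tilt,roll,yaw (np.float64(0.696918336526866), np.float64(0.0013531602604579048)) -0.16648368560874155
F chan mm [-38.59954513  -2.54003559  26.4471848 ] roof clr 67.29892684751576
-0.06 [-21.76861298   6.11412409  89.28526929]
-0.035 [ 1.95121555  2.2560463  -7.60566461]
0.0 [ 35.15897551  -3.14526259 -17.25297206]
0.027 [ 60.77639033  -7.3119866  -24.69518067]
```

View pics/r.png

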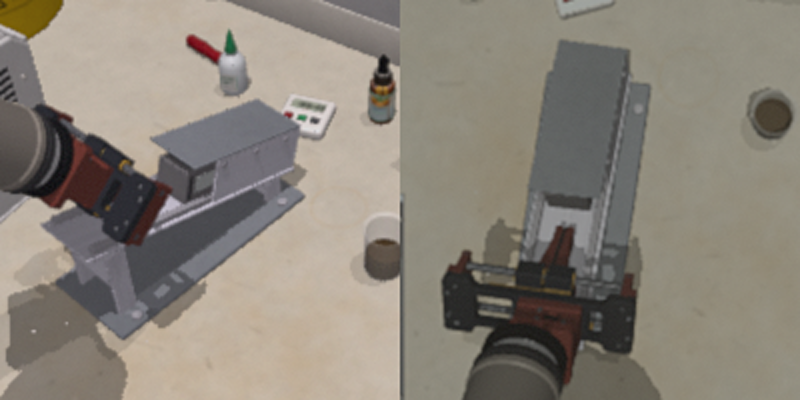

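The finger tip is at right-half (570,228), in the channel behind the magazine, whose rear is at about (572,200) under the hood edge. I'll push now.

```bash
python3 -m pendant '[{"tx":2,"ty":1,"tz":-5,"twist":0,"fingers":1},{"tx":8,"ty":0,"tz":-2.3,"twist":0,"fingers":1},{"tx":6,"ty":-1,"tz":-1.7,"twist":0,"fingers":1},{"tx":6,"ty":-1,"tz":-1.7,"twist":0,"fingers":1},{"tx":0,"ty":0,"tz":0,"twist":0,"fingers":1}]' | sed -n 2,4p; python3 d.py|sed -n 3p;python3 -m pendant '[{"tx":4,"ty":-0.6,"tz":-1.2,"twist":0,"fingers":1},{"tx":4,"ty":-0.6,"tz":-1.2,"twist":0,"fingers":1}]' | sed -n 2,4p;  python3 d.py|sed -n 2,3p
```

```text
tool_pos: [0.5621, 0.0302, 0.1121]
orientation: [[-0.755, 0.162, 0.635], [0.127, 0.987, -0.1], [-0.643, 0.005, -0.766]]
contact_force: [0.4, 0.5, 0.2]
F chan mm [-14.08791718   3.28763738  22.74185952] roof clr 48.454122221269515
tool_pos: [0.5683, 0.0294, 0.1094]
orientation: [[-0.756, 0.16, 0.634], [0.126, 0.987, -0.099], [-0.642, 0.005, -0.767]]
contact_force: [-3.0, 0.5, 2.8]
tilt,roll,yaw (np.float64(0.6972162885938906), np.float64(0.00475971355441058)) -0.16096444079022384
F chan mm [-7.27394945  3.50768582 21.84447478] roof clr 42.81174399755459
```

```bash
python3 -m pendant '[{"tx":2.8,"ty":-1,"tz":-0.9,"twist":0,"fingers":1},{"tx":2.8,"ty":-1,"tz":-0.9,"twist":0,"fingers":1}]' | sed -n 2,4p;  python3 d.py|sed -n 3p
python3 -m pendant '[{"tx":1.9,"ty":-0.5,"tz":-0.6,"twist":0,"fingers":1},{"tx":1.9,"ty":-0.5,"tz":-0.6,"twist":0,"fingers":1}]' | sed -n 4p;  python3 d.py|sed -n 3p
python3 -m pendant '[{"tx":1.9,"ty":-0.3,"tz":-0.6,"twist":0,"fingers":1}]' | sed -n 4p;  python3 d.py|sed -n 3p
```

```text
tool_pos: [0.5741, 0.0275, 0.1077]
orientation: [[-0.756, 0.16, 0.635], [0.126, 0.987, -0.099], [-0.642, 0.005, -0.766]]
contact_force: [-2.8, 1.3, 3.5]
F chan mm [-1.00681034  2.56869106 21.83329473] roof clr 36.5859126780967
contact_force: [-2.1, 1.1, 2.7]
F chan mm [ 3.15416798  1.96569809 21.86546097] roof clr 32.40040598110862
contact_force: [-2.8, 0.6, 3.0]
F chan mm [ 5.14140494  1.92459317 21.84095986] roof clr 30.457871671545576
```

```bash
cat > f.py <<'E'
from s2 import *
o=manip.get_obs();f=CR.T@o['contact_force'];p,R,_=fkj(Q0);t=tr(R)[0]+np.radians(16);d=CR.T@(p-CT)
print("Fx %.1f y %.1f  force chan"%((d[0]+.019*np.sin(t)+.01*np.cos(t))*1e3,d[1]*1e3),np.round(f,1),round(o['clock'],2))
E
python3 -m pendant '[{"tx":1.9,"ty":-0.3,"tz":-0.55,"twist":0,"fingers":1}]' >/dev/null;  python3 f.py
python3 -m pendant '[{"tx":1.9,"ty":-0.3,"tz":-0.55,"twist":0,"fingers":1}]' >/dev/null;  python3 f.py
python3 -m pendant '[{"tx":1.9,"ty":-0.3,"tz":-0.55,"twist":0,"fingers":1}]' >/dev/null;  python3 f.py
```

```text
Fx 7.2 y 1.9  force chan [-3.9  0.2  2. ] 25.87
Fx 9.1 y 1.9  force chan [-6.3  0.6  2.3] 25.95
Fx 11.0 y 2.1  force chan [-9.   0.9  4.8] 26.03
```

```bash
python3 -m pendant '[{"tx":0,"ty":0,"tz":0,"twist":0,"fingers":1},{"tx":0,"ty":0,"tz":0,"twist":0,"fingers":1}]' >/dev/null;  python3 f.py
```

```text
Fx 11.1 y 2.2  force chan [-4.1  0.4  2.1] 26.2
```

```bash
python3 -m pendant '[{"tx":-4,"ty":0.6,"tz":1.3,"twist":0,"fingers":1},{"tx":-8,"ty":1.2,"tz":2.5,"twist":0,"fingers":1},{"tx":-12,"ty":2,"tz":4,"twist":0,"fingers":1},{"tx":-15,"ty":2,"tz":6,"twist":0,"fingers":1},{"tx":-12,"ty":2,"tz":12,"twist":0,"fingers":1},{"tx":-5,"ty":0,"tz":20,"twist":0,"fingers":1},{"tx":0,"ty":0,"tz":20,"twist":0,"fingers":1},{"tx":0,"ty":0,"tz":20,"twist":0,"fingers":1}]'
python3 -m pendant '[{"tx":0,"ty":0,"tz":30,"twist":0,"fingers":1},{"tx":0,"ty":0,"tz":30,"twist":0,"fingers":1},{"tx":0,"ty":0,"tz":30,"twist":0,"fingers":1},{"tx":0,"ty":0,"tz":0,"twist":0,"fingers":1}]' | head -2
python3 -c "
from workcell import manip
import cv2,numpy as np
a=manip.grab_frame('scene')[120:250,190:340,::-1];b=manip.grab_frame('top')[110:240,200:350,::-1]
cv2.imwrite('pics/z.png',cv2.resize(np.hstack([a,b]),None,fx=2.6,fy=2.6,interpolation=2))"
```

```text
clock: 26.87
tool_pos: [0.5279, 0.033, 0.1909]
orientation: [[-0.756, 0.16, 0.634], [0.126, 0.987, -0.099], [-0.642, 0.005, -0.767]]
contact_force: [0.8, -0.1, 0.0]
gripper_width: 0.0007
gripper_force: 0.0
clock: 27.2
tool_pos: [0.5304, 0.0316, 0.2611]
```

View pics/z.png

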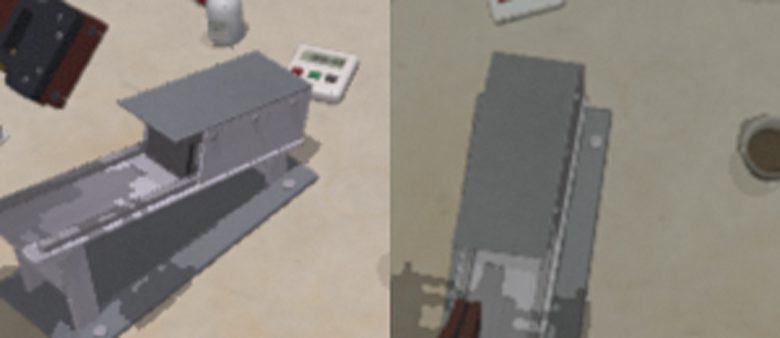

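The magazine's rear end face is visible under the hood at left-half (172,150), about level with the cheek's front edge, and the arm is clear.

```bash
python3 -c "
from workcell import manip
print(manip.sign_off())"
```

```text
the job is handed in; nothing more can be done
None
```

I handed the job in at about 27 s: the magazine is under the hood against the sprung stop, pressed in about 4 mm (judged from the rise in pushing force, not read directly), and the beaker, jar and moulds were not touched.

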